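# Load and index the charger inspection dial

## Robot

A 6-joint arm with a two-finger parallel gripper is mounted at the origin on the work surface. World frame = base frame: x ahead of the robot, y to its left, z up, the work surface at z = 0. Lengths are in mm, angles in rad, forces in N, time in s.
With the tool pointing down it reaches from about 300 to 875 mm from the base axis. Payload 6.4 kg.
Tool frame: the origin (TCP) lies where the fingers leave the gripper's body, on its centre line; the fingertips stand 64 mm ahead of it and the grasp point (between the pads) lies 45 mm ahead of it (grip_depth is the distance from the TCP to the grasp point, in mm); z points along the fingers, y is the direction in which the jaws open and shut (so a half turn about z gives the same grasp; the last joint's range is limited). The gripper opens to 88 mm and grips with 3 to 60 N. Pads are 18 mm wide; open, the fingers measure 123 mm over their backs; the gripper's body (75 mm by 187 mm) begins 45 mm behind the grasp point.
Start: joints at [1.062, 0.181, 1.607, -0, 1.354, -0.206], TCP at [171.45, 548.859, 302.714] pointing down, gripper open.
Joint ranges: [-2.99, 2.99], [-0.89, 2.07], [0.3, 2.58], [-1.14, 4.28], [0, 2.63], [-3.12, 3.12]. Speed limits (rad/s): [2.57, 2.57, 3.01, 3.14, 3.14, 3.14].

## Interface

Orientations are given as a unit quaternion [x, y, z, w].
In Python, from station import * gives the robot as it stands. The module is installed in compiled form; this text tells all that it offers.
- The arm moves only by the tool play_rows, never from a script. Its argument "rows" is a list that holds one entry, the list of rows, each a list of 6 numbers: the shift along the tool's x, y, z in cm, then the turn, a rotation vector about the tool's x, y, z in rad. In form: [[[tx, ty, tz, rx, ry, rz], ...]]. A call has 1 to 12 rows; each row is the pose to reach, as a shift and turn from the pose commanded when the call began, along the tool's axes at that moment; what a row does not reach only later rows make up. A row lasts 1/12 s, in which the tool goes at most 41.7 mm and 7.16 degrees, less where a joint would pass 70% of its speed; a pose out of reach is approached as far as the arm can. A call with a gripper value outside its range is refused whole. "hand" is the finger opening in cm, from 0 to 8.81, set as the call begins (left out, the last holds). The fingers move at their own pace and stop on an object; "newtons" is the grip in N (left out, the last holds). Time passes only in rows, so rows that repeat a pose let the fingers close. It gives the time, the measured TCP pose, the force and the opening at its end, in the units of the state.
- observe(): the state, without advancing time (a new reading comes with each control period).
- grab_frame(name): name is "scene" or "top" or "wrist"; returns the picture (400x640x3 uint8, red, green, blue); there is no depth.
- camera_params(name): a dict with "camera_matrix" (3x3 intrinsics, pixels), "R" (3x3) and "t" (3): a world point X has camera coordinates R X + t; the wrist camera has in their place "T_tool_cam" (4x4, takes a point from camera to tool coordinates, whose origin is the TCP and whose axes are the flange's). Camera axes: x right, y down, z forward; pixel columns grow to the right and rows downward; lengths in mm; the calibration is good to about 2 mm. The wrist camera is an equidistant fisheye: a pixel r from the principal point sees the ray r / f radians off the axis. A picture is of the moment at which its call begins: read the wrist's pose just before it. camera_params takes no time and is no camera call.
- job_done(): hands the job in, once; it reports no verdict.
The state is a dict: "time": time; "joint_positions": joint angles; "qd": joint speeds; "joint_efforts": joint torques, N m; "tcp_pos": TCP position; "tcp_rot": TCP orientation; "wrist_force": force on the tool from outside, world axes, zero at the start; "ft_torque": the same for the moment, N m; "grip_width": opening from 0.0 (shut) to 1.0 (fully open).
Only numpy, scipy, OpenCV 4.12 (cv2) and the standard library are available. Lean on these libraries where they do the work, as an engineer would, in place of code of your own. Each camera call takes 0.05 s, during which the arm holds its last target.

## Task

Load the inspection dial: slide one of the two chargers standing on the infeed deck along the lane until it is fully home in the nest at the lane's end, then turn the dial one stop counter-clockwise (seen from above), so that it clicks in and that charger stands in front of the camera. Then slide the second charger fully home into the empty nest that has come round to the lane, leaving the dial on that stop and letting go of everything. Slide the chargers without lifting them, keep them upright all the time, and leave the bin, the tape roll and the screwdriver where they are.

Things in the scene. Friction and masses are not known exactly. Their poses are not given: they have to be found in the camera images.
- fixture: Bench fixture, bolted down; aluminium base plate 250 x 530 x 12 mm. Origin: on the bench surface, on the dial's axis. +x points from the axis to the camera, -y from the axis along the lane to the infeed deck (chargers travel in +y). Camera: black, on a bracket, 136 to 210 mm out on +x, top 115 mm above the bench. Detent block: 143 to 193 mm out on +y, below 40 mm.
- dial (a joint): Dial angle (rad), positive counter-clockwise seen from above; 0 = the stop it starts on. Four stops, 90 degrees apart: a spring roller drops between two dowel pins and pulls the dial in from about 0.07 rad either side. Leaving or entering a stop takes about 0.7 N m (9 N at a hand post). Between stops only light friction (0.1 N m): it stays where it is left.
- hub (a point): On the dial's vertical axis, at the dial plate's top, 39.5 mm above the bench. Grey disc of 110 mm radius; hub cap 48 mm across, 26 mm high. Every 90 degrees a black U-shaped nest, open outwards: 36 mm wide inside, back wall's inner face 60 mm from the axis, side walls to 106 mm, walls 8 mm thick, 12 mm high. On a stop one nest faces the lane, one the camera. All start empty.
- post0 (a point): Middle of the black sleeve of hand post 0, one of four alike, midway between nests, 80 mm from the dial's axis; turns with the dial. Upright round sleeve, free to spin on its stud, 22 mm diameter, 40 mm tall; this point is 20 mm below its top, 94.5 mm above the bench. A 12 mm stud is below it. At the start: between fixture +x and +y.
- post1 (a point): Middle of the black sleeve of hand post 1, one of four alike, midway between nests, 80 mm from the dial's axis; turns with the dial. Upright round sleeve, free to spin on its stud, 22 mm diameter, 40 mm tall; this point is 20 mm below its top, 94.5 mm above the bench. A 12 mm stud is below it. At the start: between fixture -x and +y.
- post2 (a point): Middle of the black sleeve of hand post 2, one of four alike, midway between nests, 80 mm from the dial's axis; turns with the dial. Upright round sleeve, free to spin on its stud, 22 mm diameter, 40 mm tall; this point is 20 mm below its top, 94.5 mm above the bench. A 12 mm stud is below it. At the start: between fixture -x and -y.
- post3 (a point): Middle of the black sleeve of hand post 3, one of four alike, midway between nests, 80 mm from the dial's axis; turns with the dial. Upright round sleeve, free to spin on its stud, 22 mm diameter, 40 mm tall; this point is 20 mm below its top, 94.5 mm above the bench. A 12 mm stud is below it. At the start: between fixture +x and -y.
- load_place (a point): Fixed point: the middle of a charger's underside when fully home in the nest that faces the lane (81 mm from the dial's axis towards the lane, on the dial plate's top, 39.5 mm above the bench). Does not turn with the dial.
- camera_place (a point): Fixed point: the middle of a home charger's underside when its nest faces the camera (81 mm from the dial's axis towards the camera, on the dial plate's top). Does not turn with the dial.
- lane_mouth (a point): Middle of the lane's narrow entrance, on the steel deck's top (40 mm above the bench), 192 mm from the dial's axis. From here to 114 mm from the axis the lane is 33.5 mm wide between two parallel steel guide rails, 12 mm high, 6 mm thick. Outwards the rails flare to 194 mm apart at 245 mm from the axis.
- deck_middle (a point): On the steel deck's top (40 mm above the bench), on the lane's centre line, 295 mm from the dial's axis: the middle of the staging area, 194 mm wide and reaching from 245 to 349 mm from the axis, with 12 mm high rails at its sides and end.
- charger_a: White wall charger, pins up, 60 g. Origin: middle of its underside; z up. 42 mm long (its x), 30 wide (its y), 50 high, plus a 34 x 20 x 6 mm step and two 5 mm pins 19 mm tall (75 mm in all). Enters lane and nest with its x along the lane, either way round. Pushed up close behind one in the nest it bridges the gap from deck to dial, and the dial cannot turn.
- charger_b: A second charger, the same as charger_a. Either may be loaded first.
- reject_bin: Bystander: open red plastic bin, 120 x 160 x 60 mm, on the bench to the left of the fixture. Origin: middle of its underside.
- tape_roll: Bystander: roll of clear tape, 96 mm across, 24 mm high, lying flat on the bench to the left. Origin: middle of its underside.
- screwdriver: Bystander: screwdriver lying on the bench to the right of the deck.
Not all that is in view belongs to the job. Leave any purple or turquoise look-alike of the charger_a alone.

How it is judged (in metres and radians):
On the way, in this order (a step that is already met when the one before it is completed fails the run):
1. one charger is fully home in the nest at the lane's end, the dial still on its first stop (value of joint dial between -0.04 and 0.04 rad and ((horizontal distance between charger_a and load_place below 0.006 m and z of charger_a in the frame of load_place below 0.004 m and angle between charger_a's own z axis and vertical below 0.08 rad) or (horizontal distance between charger_b and load_place below 0.006 m and z of charger_b in the frame of load_place below 0.004 m and angle between charger_b's own z axis and vertical below 0.08 rad))), for 0.2 s.
2. the dial is one stop further counter-clockwise, in its detent, with that charger home in front of the camera (value of joint dial between 1.5408 and 1.6008 rad and velocity of joint dial between -0.05 and 0.05 rad/s and ((horizontal distance between charger_a and camera_place below 0.006 m and z of charger_a in the frame of camera_place below 0.004 m and angle between charger_a's own z axis and vertical below 0.08 rad) or (horizontal distance between charger_b and camera_place below 0.006 m and z of charger_b in the frame of camera_place below 0.004 m and angle between charger_b's own z axis and vertical below 0.08 rad))), for 0.2 s.
At the end, for the whole second after the job is handed in: The dial rests in its next stop counter-clockwise (pi/2 within 0.03 rad); one charger stands upright in the nest in front of the camera and the other in the nest at the lane's end, each within 6 mm of its home place and within 0.08 rad of upright, both at rest and released (value of joint dial between 1.5408 and 1.6008 rad and velocity of joint dial between -0.05 and 0.05 rad/s and (((horizontal distance between charger_a and camera_place below 0.006 m and z of charger_a in the frame of camera_place below 0.004 m and angle between charger_a's own z axis and vertical below 0.08 rad) and (horizontal distance between charger_b and load_place below 0.006 m and z of charger_b in the frame of load_place below 0.004 m and angle between charger_b's own z axis and vertical below 0.08 rad)) or ((horizontal distance between charger_b and camera_place below 0.006 m and z of charger_b in the frame of camera_place below 0.004 m and angle between charger_b's own z axis and vertical below 0.08 rad) and (horizontal distance between charger_a and load_place below 0.006 m and z of charger_a in the frame of load_place below 0.004 m and angle between charger_a's own z axis and vertical below 0.08 rad))) and linear speed of each of charger_a, charger_b below 0.02 m/s); the robot touches nothing.
It fails at once if a charger tipped over or tilted by more than 0.4 rad (angle between any of charger_a, charger_b's own z axis and vertical above 0.4 rad).
It fails at once if a charger was lifted more than 15 mm off the deck (z of any of charger_a, charger_b in the frame of load_place above 0.0155 m).
It fails at once if the red bin moved by more than 20 mm (distance of reject_bin from where it was at the start of the episode above 0.02 m).
It fails at once if the tape roll moved by more than 20 mm (distance of tape_roll from where it was at the start of the episode above 0.02 m).
It fails at once if the screwdriver moved by more than 20 mm (distance of screwdriver from where it was at the start of the episode above 0.02 m).
It also fails if it takes over 72 s, if anything falls off the work surface, if the arm or the gripper's body presses on something with over 40 N, if the wrist force passes 120 N, or if a joint passes its speed limit or range.

## Working session

There is one attempt and no reset: what is moved stays moved. The work goes in short steps, Python scripts to look and compute and a tool call to move; the robot and the scene stay as the last step left them, time stands still between calls to the robot, and variables do not carry over. Pictures are saved under pics/ and viewed, and the job is handed in when it is done.

Besides the shell and the picture viewer there is one more tool, called after "Emit:" in YAML: its name, and indented under it one key for each argument. play_rows: Moves the arm, as the interface text tells. Its arguments: {"type":"object","properties":{"rows":{"type":"array"},"hand":{"type":"number"},"newtons":{"type":"number"}},"required":["rows"]}

```bash
mkdir -p pics; python3 - <<'E'
from station import *
import cv2
print(observe())
for n in ["scene","top","wrist"]:
    p=camera_params(n); print(n,{k:__import__('numpy').round(v,3).tolist() for k,v in p.items() if hasattr(v,'__len__')})
    cv2.imwrite(f"pics/{n}0.png",grab_frame(n)[:,:,::-1])
E
```

```text
{'time': 0.0, 'joint_positions': array([ 1.06166402e+00,  1.81536073e-01,  1.60799219e+00, -1.09072310e-06,
        1.35382093e+00, -2.06306085e-01]), 'qd': array([ 1.17042695e-03,  5.17244743e-04, -9.08526465e-05,  8.12137601e-05,
        1.36331867e-04, -1.46115355e-05]), 'joint_efforts': array([ 5.44199647e-04, -4.33847630e+01, -3.41855085e+01,  7.02189747e-02,
        3.81261553e-02, -1.32971895e-04]), 'tcp_pos': array([171.24967806, 548.45831043, 301.82048987]), 'tcp_rot': array([ 1.50835053e-01,  9.88558554e-01, -8.22859882e-04, -3.07017503e-04]), 'wrist_force': array([-1.25776706,  0.36310154, -0.42791834]), 'ft_torque': array([0.01013603, 0.05155957, 0.04914031]), 'grip_width': 1.0041925546881534}
scene {'camera_matrix': [[426.014, 0.0, 314.894], [0.0, 426.014, 196.482], [0.0, 0.0, 1.0]], 'R': [[0.71, 0.704, 0.008], [0.502, -0.498, -0.707], [-0.494, 0.506, -0.707]], 't': [-341.36, -202.332, 1617.048]}
top {'camera_matrix': [[430.159, 0.0, 311.903], [0.0, 430.159, 196.588], [0.0, 0.0, 1.0]], 'R': [[0.015, -1.0, 0.02], [-0.996, -0.017, -0.093], [0.093, -0.019, -0.995]], 't': [-29.819, 483.057, 1328.198]}
wrist {'camera_matrix': [[309.707, 0.0, 318.561], [0.0, 309.707, 202.501], [0.0, 0.0, 1.0]], 'T_tool_cam': [[-0.001, -0.954, -0.298, 77.73], [1.0, -0.001, -0.001, 0.851], [0.0, -0.298, 0.954, -81.404], [0.0, 0.0, 0.0, 1.0]]}
```

View pics/top0.png

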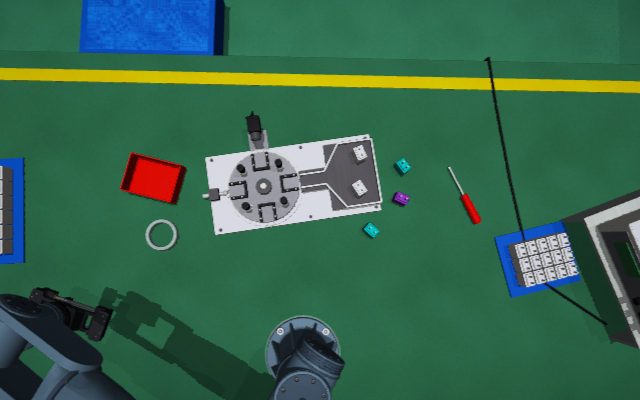

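View pics/scene0.png

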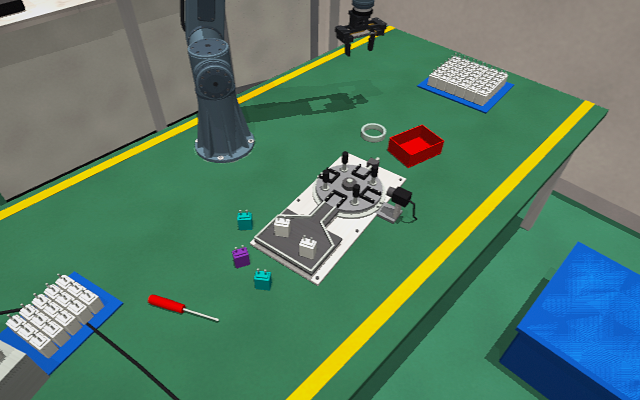

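View pics/wrist0.png

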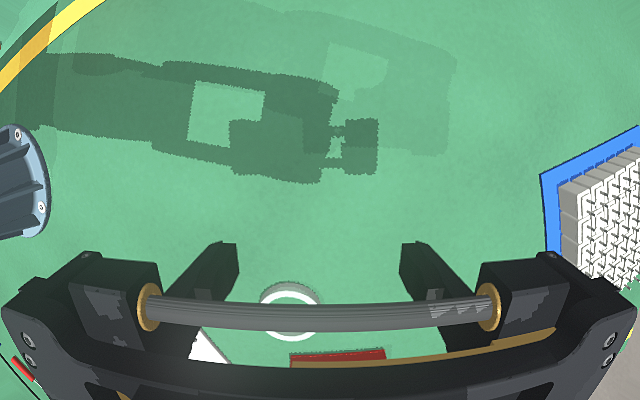

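The top view shows the plate with its axis near (264,186), the lane running to image right (about -y), and the chargers on the deck at (360,153) and (360,188). The three teal and purple look-alikes are on the bench to the right. Next I'll measure the fixture.

```bash
cat > h.py <<'E'
import numpy as np, cv2
from scipy.spatial.transform import Rotation as Ro
from station import *
def ray(n,uv,obs=None):
    p=camera_params(n);K=np.array(p['camera_matrix']);u=(np.array(uv,float)-K[:2,2])/K[0,0]
    if n!='wrist':
        R=np.array(p['R']);t=np.array(p['t']);return -R.T@t, R.T@np.array([u[0],u[1],1])
    T=np.array(p['T_tool_cam']);r=np.hypot(*u)
    d=np.array([u[0]/r*np.sin(r),u[1]/r*np.sin(r),np.cos(r)]) if r>0 else np.array([0,0,1.])
    Rt=Ro.from_quat(obs['tcp_rot']).as_matrix()
    return Rt@T[:3,3]+obs['tcp_pos'], Rt@T[:3,:3]@d
def onz(n,uv,z,obs=None):
    o,d=ray(n,uv,obs); return o+d*(z-o[2])/d[2]
def proj(n,X,obs=None):
    p=camera_params(n);K=np.array(p['camera_matrix']);X=np.array(X,float)
    if n!='wrist':
        c=np.array(p['R'])@X+np.array(p['t']);return K[0,0]*c[:2]/c[2]+K[:2,2]
    T=np.array(p['T_tool_cam']);Rt=Ro.from_quat(obs['tcp_rot']).as_matrix()
    c=T[:3,:3].T@(Rt.T@(X-obs['tcp_pos'])-T[:3,3]);th=np.arctan2(np.hypot(c[0],c[1]),c[2])
    return K[0,0]*th*c[:2]/np.hypot(c[0],c[1])+K[:2,2]
E
python3 - <<'E'
from h import *
im=cv2.imread('pics/top0.png')
cv2.imwrite('pics/top_crop.png',cv2.resize(im[100:250,190:390],None,fx=4,fy=4,interpolation=cv2.INTER_CUBIC))
m=(im.min(2)>170).astype(np.uint8); 
m[:,:195]=0;m[:,395:]=0;m[:120]=0;m[245:]=0
m=cv2.morphologyEx(m,cv2.MORPH_OPEN,np.ones((2,2)))
cs,_=cv2.findContours(m,cv2.RETR_EXTERNAL,cv2.CHAIN_APPROX_NONE)
c=np.vstack([x for x in cs if cv2.contourArea(x)>15])
W=np.array([onz('top',q[0],12)[:2] for q in c],np.float32)
r=cv2.minAreaRect(W);print(r); print(cv2.boxPoints(r)); 
print(onz('top',(264,186),65.5))
E
```

```text
((523.138671875, 34.76324462890625), (247.83816528320312, 531.2384033203125), 9.336089134216309)
[[ 357.77087  276.76117]
 [ 443.9512  -247.4403 ]
 [ 688.5065  -207.23468]
 [ 602.3262   316.9668 ]]
[509.3649154  124.78359058  65.5       ]
```

View pics/top_crop.png

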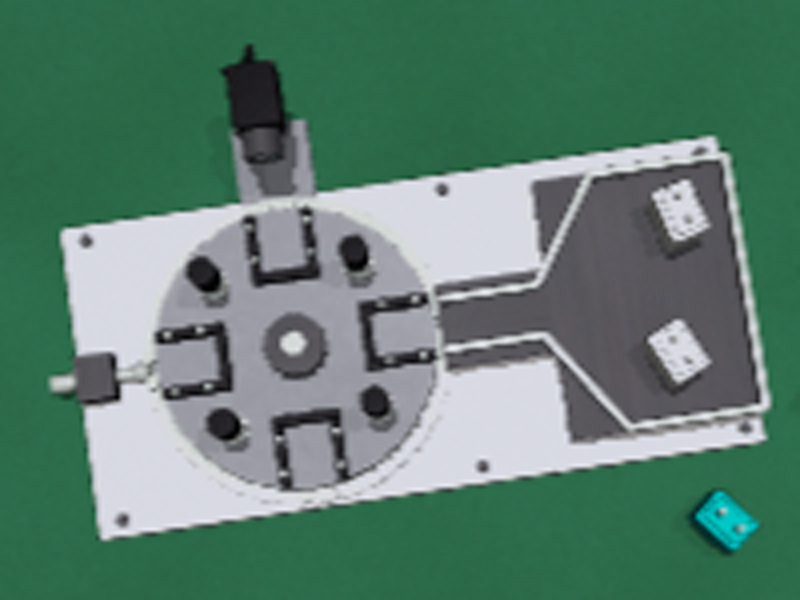

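```bash
cat >> h.py <<'E'
A=np.array([509.5,126.5]); YAW=np.deg2rad(9.336)
def fix2w(x,y):
    c,s=np.cos(YAW),np.sin(YAW); return A+np.array([c*x-s*y,s*x+c*y])
def w2fix(p):
    c,s=np.cos(YAW),np.sin(YAW); d=np.array(p[:2])-A; return np.array([c*d[0]+s*d[1],-s*d[0]+c*d[1]])
def row(x,y,z,xang,o=None):
    """row to reach world xyz (TCP) tool down, tool x axis at world angle xang(rad)"""
    o=o or observe(); R0=Ro.from_quat(o['tcp_rot'])
    ex=np.array([np.cos(xang),np.sin(xang),0]);ez=np.array([0,0,-1.]);ey=np.cross(ez,ex)
    R1=Ro.from_matrix(np.stack([ex,ey,ez],1))
    t=R0.inv().apply(np.array([x,y,z])-o['tcp_pos'])/10
    return np.round(np.r_[t,(R0.inv()*R1).as_rotvec()],3).tolist()
E
python3 - <<'E'
from h import *
print(row(*fix2w(0,-410),280,YAW+np.pi/2))
E
```

```text
[-63.283, -66.834, 2.268, -0.001, 0.0, 1.105]
```

Emit:
play_rows:
  rows:
    - [[-63.28,-66.83,2.27,0,0,1.105],[-63.28,-66.83,2.27,0,0,1.105],[-63.28,-66.83,2.27,0,0,1.105],[-63.28,-66.83,2.27,0,0,1.105],[-63.28,-66.83,2.27,0,0,1.105],[-63.28,-66.83,2.27,0,0,1.105],[-63.28,-66.83,2.27,0,0,1.105],[-63.28,-66.83,2.27,0,0,1.105],[-63.28,-66.83,2.27,0,0,1.105],[-63.28,-66.83,2.27,0,0,1.105],[-63.28,-66.83,2.27,0,0,1.105],[-63.28,-66.83,2.27,0,0,1.105]]

```text
time: 1.15
tcp_pos: [391.5, 97.9, 290.5]
tcp_rot: [0.647, 0.762, 0.0, 0.0]
wrist_force: [1.2, 0.1, 0.1]
grip_width: 1.0
```

```bash
python3 - <<'E'
from h import *
print(row(*fix2w(0,-410),280,YAW+np.pi/2), observe()['tcp_pos'],observe()['qd'].round(3))
E
```

```text
[-40.096, 12.109, 1.061, 0.001, 0.0, -0.0] [391.49483356  97.94108232 290.49659775] [-1.169  0.24  -0.168  0.004 -0.082 -1.159]
```

Emit:
play_rows:
  rows:
    - [[-40.1,12.1,1.06,0,0,0],[-40.1,12.1,1.06,0,0,0],[-40.1,12.1,1.06,0,0,0],[-40.1,12.1,1.06,0,0,0],[-40.1,12.1,1.06,0,0,0],[-40.1,12.1,1.06,0,0,0],[-40.1,12.1,1.06,0,0,0],[-40.1,12.1,1.06,0,0,0],[-40.1,12.1,1.06,0,0,0],[-40.1,12.1,1.06,0,0,0],[-40.1,12.1,1.06,0,0,0],[-40.1,12.1,1.06,0,0,0]]

```text
time: 2.15
tcp_pos: [575.6, -278.1, 278.1]
tcp_rot: [0.648, 0.761, -0.0, -0.001]
wrist_force: [-1.2, 0.8, 0.7]
grip_width: 1.001
```

```bash
python3 - <<'E'
from h import *
import pickle
o=observe(); im=grab_frame('wrist')[:,:,::-1]; pickle.dump(o,open('o1.pkl','wb'))
cv2.imwrite('pics/wrist1.png',im)
print(o['tcp_pos'],w2fix(o['tcp_pos']),o['qd'].round(3),o['time'])
E
```

```text
[ 575.57642277 -278.11076919  278.06361231] [  -0.43634294 -409.97045966] [ 0.042 -0.057  0.059  0.012  0.011  0.009] 2.15
```

View pics/wrist1.png

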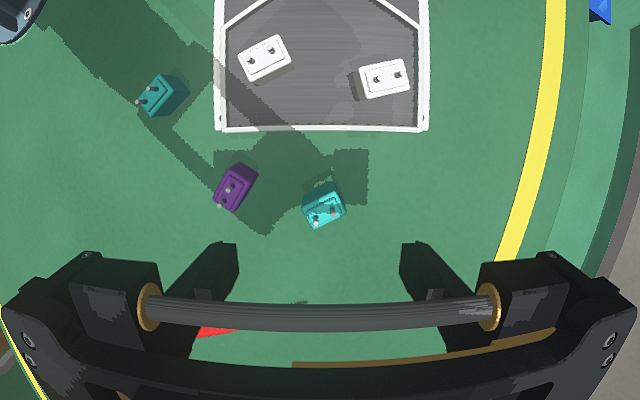

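The wrist view shows charger L (-x side) at (264,57) and charger R (+x side) at (385,78). I'll move 15 cm forward for a more central view.

Emit:
play_rows:
  rows:
    - [[4,0,0,0,0,0],[8,0,0,0,0,0],[12,0,0,0,0,0],[15,0,0,0,0,0],[15,0,0,0,0,0],[15,0,0,0,0,0],[15,0,0,0,0,0]]

```text
time: 2.78
tcp_pos: [551.2, -127.3, 280.5]
tcp_rot: [0.647, 0.763, 0.0, 0.001]
wrist_force: [0.6, -0.4, -0.1]
grip_width: 0.995
```

```bash
python3 - <<'E'
from h import *
import pickle
o=observe(); im=grab_frame('wrist')[:,:,::-1]; pickle.dump(o,open('o2.pkl','wb'))
cv2.imwrite('pics/wrist2.png',im)
print(o['tcp_pos'],w2fix(o['tcp_pos']),o['qd'].round(3),o['time'])
cv2.imwrite('pics/wrist2z.png',cv2.resize(im[0:240,200:440],None,fx=2.5,fy=2.5,interpolation=cv2.INTER_CUBIC))
E
```

```text
[ 551.17180192 -127.27593238  280.46767488] [-4.86919868e-02 -2.57174572e+02] [-0.03   0.02  -0.019 -0.001 -0.002  0.002] 2.7833
```

View pics/wrist2.png

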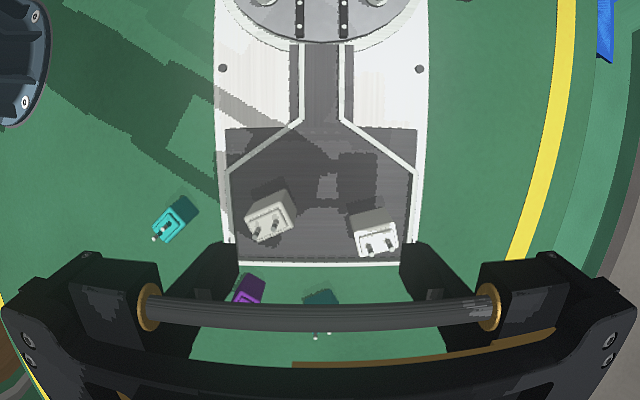

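View pics/wrist2z.png

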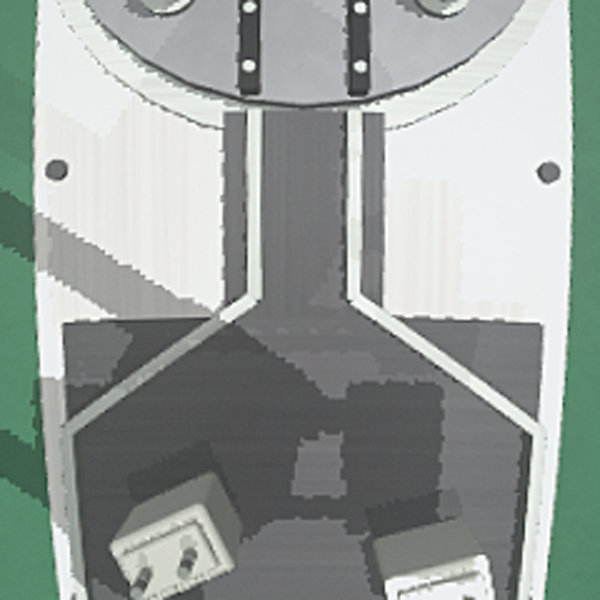

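```bash
python3 - <<'E'
from h import *
im=cv2.imread('pics/wrist1.png')
cv2.imwrite('pics/wrist1z.png',cv2.resize(im[0:140,210:440],None,fx=3.4,fy=3.4,interpolation=cv2.INTER_CUBIC))
import pickle
o=pickle.load(open('o2.pkl','rb'))
print("rails fix at z52")
for q in [(262,120),(346,120),(262,290),(346,290),(225,112),(384,112)]:
    print(q,w2fix(onz('wrist',(q[0]/2.5+200-.3,q[1]/2.5-.3),52,o)).round(1))
print("bolts z12")
for q in [(57,171),(548,173)]:
    print(q,w2fix(onz('wrist',(q[0]/2.5+200-.3,q[1]/2.5-.3),12,o)).round(1))
E
```

```text
rails fix at z52
(262, 120) [ -13.9 -117.3]
(346, 120) [  19.  -117.2]
(262, 290) [ -14.  -186.2]
(346, 290) [  19.3 -186.1]
(225, 112) [ -28.4 -113.7]
(384, 112) [  34.  -113.4]
bolts z12
(57, 171) [-109.4 -128.3]
(548, 173) [ 114.6 -128.6]
```

View pics/wrist1z.png

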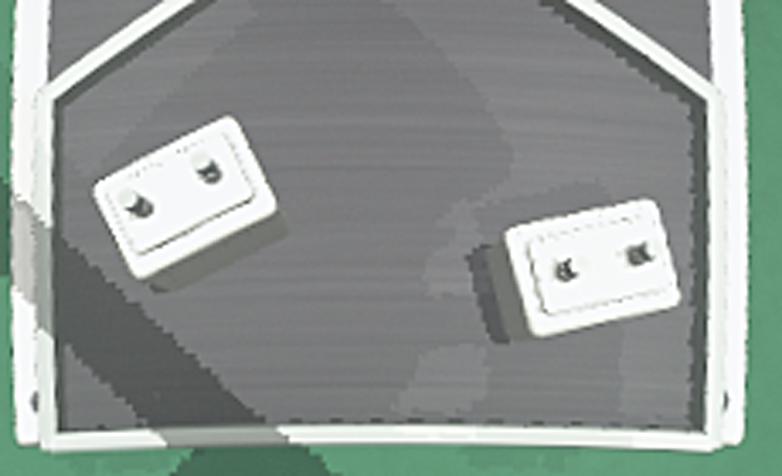

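```bash
python3 - <<'E'
from h import *
import pickle
o=pickle.load(open('o2.pkl','rb'))
R=Ro.from_quat(o['tcp_rot'])
for y in(-61.5,-44,44,61.5):
  for x in (-9,9): print(y,x,proj('wrist',R.apply([x,y,64])+o['tcp_pos'],o).round(1))
im=cv2.imread('pics/wrist1.png')
cv2.imwrite('pics/fing.png',cv2.resize(im[230:330,170:470],None,fx=2.6,fy=2.6,interpolation=cv2.INTER_CUBIC))
# charger corners wrist1z
o=pickle.load(open('o1.pkl','rb'))
for name,cs in dict(L=[(94,188),(233,116),(277,210),(140,280)],R=[(503,232),(655,198),(682,302),(532,337)]).items():
    P=np.array([w2fix(onz('wrist',(q[0]/3.4+210-.35,q[1]/3.4-.35),90,o)) for q in cs])
    m=P.mean(0); a=P[1]-P[0];b=P[2]-P[3];c=P[3]-P[0];d=P[2]-P[1]
    print(name,m.round(1),[round(float(np.hypot(*v)),1) for v in (a,b,c,d)],np.rad2deg([np.arctan2(v[1],v[0]) for v in(a,b,c,d)]).round(1))
for q in [(60,105),(697,105),(55,430),(700,428)]: print(q,w2fix(onz('wrist',(q[0]/3.4+210-.35,q[1]/3.4-.35),52,o)).round(1))
E
```

```text
-61.5 -9 [210.1 273.1]
-61.5 9 [205.5 244.4]
-44 -9 [239.5 274.5]
-44 9 [235.9 245.3]
44 -9 [398.2 274.3]
44 9 [401.7 245.1]
61.5 -9 [427.6 272.9]
61.5 9 [432.2 244.2]
L [ -47.3 -285.2] [40.0, 39.0, 28.1, 28.0] [ 25.2  25.3 -64.6 -66.5]
R [  56.4 -303.2] [41.2, 41.0, 28.0, 28.2] [ 15.8  15.6 -74.5 -74.8]
(60, 105) [ -91.9 -246.6]
(697, 105) [  96.3 -246.8]
(55, 430) [ -94.8 -346.1]
(700, 428) [  97.8 -346. ]
```

View pics/fing.png

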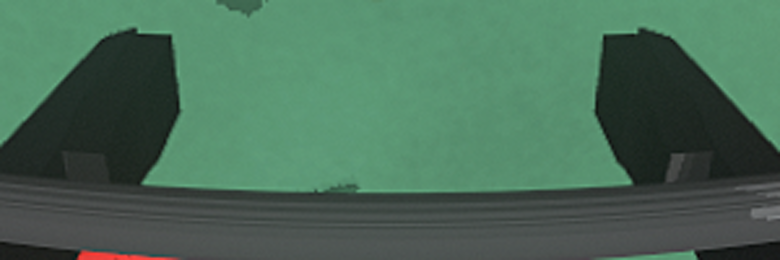

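```bash
sed -i 's/^A=np.array.*/A=np.array([509.5+2.27,126.5+0.37]); YAW=np.deg2rad(9.336)/; s/; YAW=np.deg2rad(9.336)$/; YAW=np.deg2rad(9.336)/' h.py; python3 - <<'E'
from h import *
# cross-check with top view
im=cv2.imread('pics/top0.png')
for n,(x,y,a) in dict(L=(-49.6,-285.2,25),R=(54.1,-303.2,15.7)).items():
    print(n,proj('top',[*fix2w(x,y),96]),proj('scene',[*fix2w(x,y),96]))
print('hub',proj('top',[*A,65.5]))
print(observe()['joint_positions'].round(3))
print(row(*fix2w(-49.6,-285.2),200,YAW+np.deg2rad(25.2)))
E
```

```text
L [359.57610434 186.53606207] [282.03809616 219.76810125]
R [360.04392262 151.76419369] [307.67868867 240.35204965]
hub [263.33278956 185.20292924]
[-0.438  0.181  1.653 -0.     1.306 -0.601]
[-2.712, -4.736, 8.03, 0.001, 0.0, 1.132]
```

Emit:
play_rows:
  rows:
    - [[-0.9,-1.6,2.5,0,0,0.124],[-1.8,-3.2,5,0,0,0.248],[-2.71,-4.74,8.03,0,0,0.372],[-2.71,-4.74,8.03,0,0,0.496],[-2.71,-4.74,8.03,0,0,0.62],[-2.71,-4.74,8.03,0,0,0.744],[-2.71,-4.74,8.03,0,0,0.868],[-2.71,-4.74,8.03,0,0,0.992],[-2.71,-4.74,8.03,0,0,1.1],[-2.71,-4.74,8.03,0,0,1.132],[-2.71,-4.74,8.03,0,0,1.132],[-2.71,-4.74,8.03,0,0,1.132]]

```text
time: 3.83
tcp_pos: [508.9, -163.5, 199.4]
tcp_rot: [0.955, 0.296, -0.0, 0.0]
wrist_force: [-0.6, -0.3, -0.9]
grip_width: 1.003
```

```bash
python3 - <<'E'
from h import *
o=observe(); im=grab_frame('wrist')[:,:,::-1]
cv2.imwrite('pics/wrist3.png',im)
cv2.imwrite('pics/top3.png',cv2.resize(grab_frame('top')[100:250,190:390,::-1],None,fx=4,fy=4,interpolation=cv2.INTER_CUBIC))
print(o['tcp_pos'],o['qd'].round(3),o['time'])
print(row(*fix2w(-49.6,-285.2),124,YAW+np.deg2rad(25.2),o))
for z in (90,): print(proj('wrist',[*fix2w(-49.6,-285.2),90],o))
E
```

```text
[ 508.92734837 -163.45726976  199.42357132] [ 0.006 -0.     0.001  0.002  0.002 -0.007] 3.8333
[0.063, -0.061, 7.542, -0.0, 0.0, -0.001]
[319.07372472 227.42074933]
```

View pics/wrist3.png

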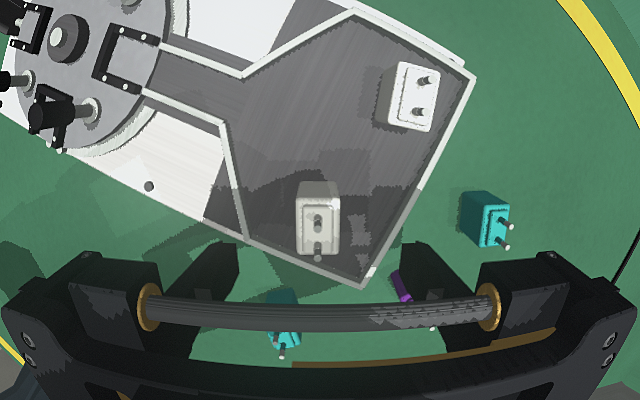

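View pics/top3.png

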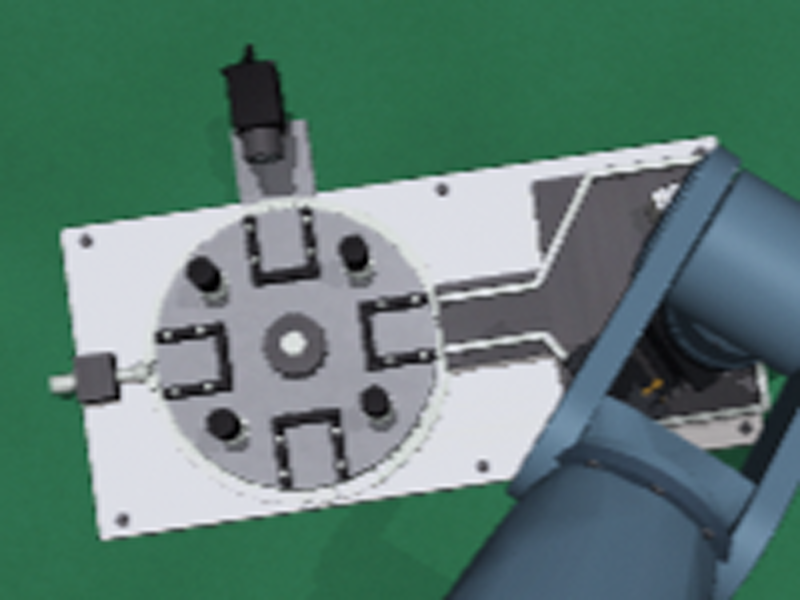

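The charger is centred between the fingers, with its top face at (318,229) and its long axis along tool x. I'll descend and grip.

Emit:
play_rows:
  rows:
    - [[0,-0.05,2,0,0,0],[0,-0.05,4,0,0,0],[0,-0.05,6,0,0,0],[0,-0.05,7.2,0,0,0],[0,-0.05,7.54,0,0,0],[0,-0.05,7.54,0,0,0],[0,-0.05,7.54,0,0,0]]

```text
time: 4.52
tcp_pos: [509.2, -162.4, 124.7]
tcp_rot: [0.955, 0.296, 0.0, 0.0]
wrist_force: [0.1, 0.1, -0.8]
grip_width: 1.001
```

Emit:
play_rows:
  rows:
    - [[0,0,0,0,0,0],[0,0,0,0,0,0],[0,0,0,0,0,0],[0,0,0,0,0,0],[0,0,0,0,0,0],[0,0,0,0,0,0],[0,0,0,0,0,0],[0,0,0,0,0,0]]
  hand: 2.5
  newtons: 8

```text
time: 5.18
tcp_pos: [508.7, -162.1, 124.1]
tcp_rot: [0.955, 0.296, -0.0, -0.0]
wrist_force: [0.3, 0.3, -0.7]
grip_width: 0.419
```

```bash
python3 - <<'E'
from h import *
o=observe(); im=grab_frame('wrist')[:,:,::-1]
cv2.imwrite('pics/wrist4.png',im)
print(o['tcp_pos'],o['wrist_force'],o['grip_width']*88.1,o['time'])
print(row(*fix2w(0,-260),124,YAW+np.pi/2,o))
E
```

```text
[ 508.69930131 -162.10019353  124.09687012] [ 0.29417919  0.26263877 -0.65281659] 36.90712070303606 5.1833
[5.565, -0.11, 0.009, -0.0, 0.0, -1.132]
```

View pics/wrist4.png

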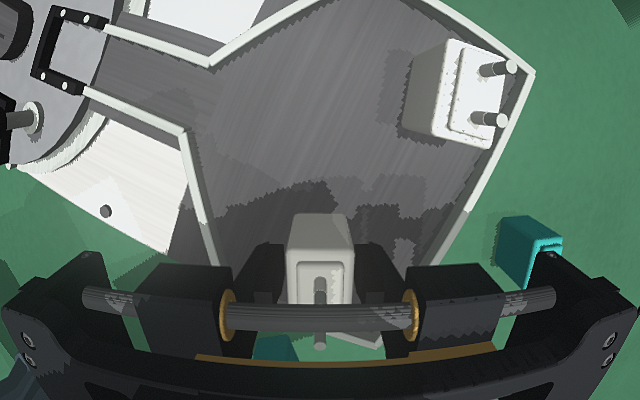

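Emit:
play_rows:
  rows:
    - [[0,0,0,0,0,0],[0,0,0,0,0,0],[0,0,0,0,0,0]]

```text
time: 5.48
tcp_pos: [508.7, -162.1, 124.0]
tcp_rot: [0.955, 0.296, -0.0, -0.0]
wrist_force: [0.3, -0.5, 0.4]
grip_width: 0.341
```

```bash
python3 - <<'E'
from h import *
o=observe()
print(o['tcp_pos'],o['wrist_force'],o['grip_width']*88.1,o['time'])
print(row(*fix2w(0,-262),124,YAW+np.pi/2,o))
E
```

```text
[ 508.68640568 -162.09003641  124.03616439] [ 0.25518913 -0.50084304  0.38021228] 30.07737157649985 5.4833
[5.481, 0.072, 0.003, -0.0, -0.0, -1.132]
```

Emit:
play_rows:
  rows:
    - [[0.9,0,0,0,0,-0.1],[1.8,0,0,0,0,-0.22],[2.7,0,0,0,0,-0.34],[3.6,0.02,0,0,0,-0.46],[4.5,0.05,0,0,0,-0.58],[5.2,0.07,0,0,0,-0.7],[5.48,0.07,0,0,0,-0.82],[5.48,0.07,0,0,0,-0.94],[5.48,0.07,0,0,0,-1.05],[5.48,0.07,0,0,0,-1.132],[5.48,0.07,0,0,0,-1.132],[5.48,0.07,0,0,0,-1.132]]

```text
time: 6.48
tcp_pos: [554.3, -131.7, 124.0]
tcp_rot: [0.648, 0.761, -0.0, -0.0]
wrist_force: [0.6, 0.7, -0.3]
grip_width: 0.338
```

```bash
python3 - <<'E'
from h import *
import pickle
o=observe(); im=grab_frame('wrist')[:,:,::-1];pickle.dump(o,open('o5.pkl','wb'))
cv2.imwrite('pics/wrist5.png',im)
cv2.imwrite('pics/wrist5z.png',cv2.resize(im[0:320,200:440],None,fx=2.5,fy=1.8,interpolation=cv2.INTER_CUBIC))
print(o['tcp_pos'],o['wrist_force'],o['grip_width']*88.1,o['time'],w2fix(o['tcp_pos']))
for y in(-114,-180):
  for x in (-16.75,16.75): print(proj('wrist',[*fix2w(x,y),52],o))
print(row(*fix2w(0,-195),124,YAW+np.pi/2,o))
E
```

```text
[ 554.26914421 -131.65700978  124.00902727] [ 0.6218074   0.67457644 -0.3176826 ] 29.769217818753376 6.4833 [-3.04674569e-03 -2.61996931e+02]
[284.23364081 -22.6059013 ]
[351.37761544 -22.88418522]
[284.00640122 101.56445927]
[352.56170387 101.30491728]
[6.7, -0.017, 0.001, -0.0, -0.0, -0.003]
```

View pics/wrist5z.png

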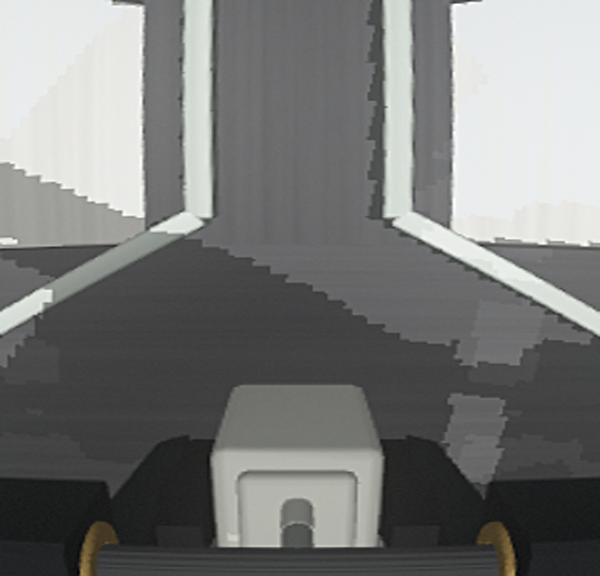

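Emit:
play_rows:
  rows:
    - [[1.2,0.02,0,0,0,0],[2.4,0.02,0,0,0,0],[3.6,0.02,0,0,0,0],[4.8,0.02,0,0,0,0],[6,0.02,0,0,0,0],[6.7,0.02,0,0,0,0],[6.7,0.02,0,0,0,0]]

```text
time: 7.12
tcp_pos: [543.2, -63.5, 124.1]
tcp_rot: [0.646, 0.763, 0.0, -0.0]
wrist_force: [-1.1, -0.7, -0.1]
grip_width: 0.338
```

```bash
python3 - <<'E'
from h import *
o=observe(); im=grab_frame('wrist')[:,:,::-1]
cv2.imwrite('pics/wrist6z.png',cv2.resize(im[0:320,200:440],None,fx=2.5,fy=1.8,interpolation=cv2.INTER_CUBIC))
print(o['tcp_pos'],o['wrist_force'],o['grip_width']*88.1,o['time'],w2fix(o['tcp_pos']))
print(row(*fix2w(0,-88),124,YAW+np.pi/2,o))
for y in(-60,-100):
  for x in (-18,18): print(proj('wrist',[*fix2w(x,y),51.5],o))
E
```

```text
[543.19113383 -63.4523858  124.07327103] [-1.05997245 -0.72223555 -0.09317371] 29.767466873946606 7.1167 [ 1.30098997e-01 -1.92898629e+02]
[10.49, 0.009, 0.013, -0.0, -0.001, 0.002]
[282.4875496    3.88192488]
[355.34045045   3.97028068]
[282.00722824  79.81309418]
[355.66688792  79.89816285]
```

View pics/wrist6z.png

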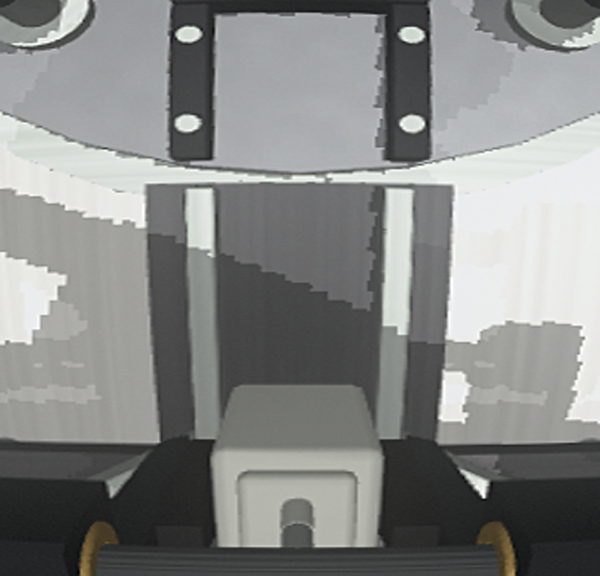

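Emit:
play_rows:
  rows:
    - [[1.2,0.02,0,0,0,0],[2.4,0.02,0,0,0,0],[3.6,0.02,0,0,0,0],[4.8,0.02,0,0,0,0],[6,0.02,0,0,0,0],[7.2,0.02,0,0,0,0],[8.4,0.02,0,0,0,0],[9.6,0.02,0,0,0,0],[10.4,0.02,0,0,0,0],[10.4,0.02,0,0,0,0]]

```text
time: 8.0
tcp_pos: [526.4, 38.9, 124.0]
tcp_rot: [0.647, 0.763, -0.0, -0.0]
wrist_force: [-0.1, 0.3, 0.2]
grip_width: 0.339
```

```bash
python3 - <<'E'
from h import *
o=observe(); im=grab_frame('wrist')[:,:,::-1]
cv2.imwrite('pics/wrist7z.png',cv2.resize(im[0:320,200:440],None,fx=2.5,fy=1.8,interpolation=cv2.INTER_CUBIC))
print(o['tcp_pos'],o['wrist_force'],o['grip_width']*88.1,o['time'],w2fix(o['tcp_pos']))
print(row(*fix2w(0,-81),124,YAW+np.pi/2,o))
E
```

```text
[526.43646143  38.90602764 123.96769418] [-0.13180471  0.26779153  0.16570508] 29.854441471664426 8.0 [  0.20233507 -89.1780499 ]
[0.818, -0.019, -0.003, -0.0, -0.0, 0.002]
```

View pics/wrist7z.png

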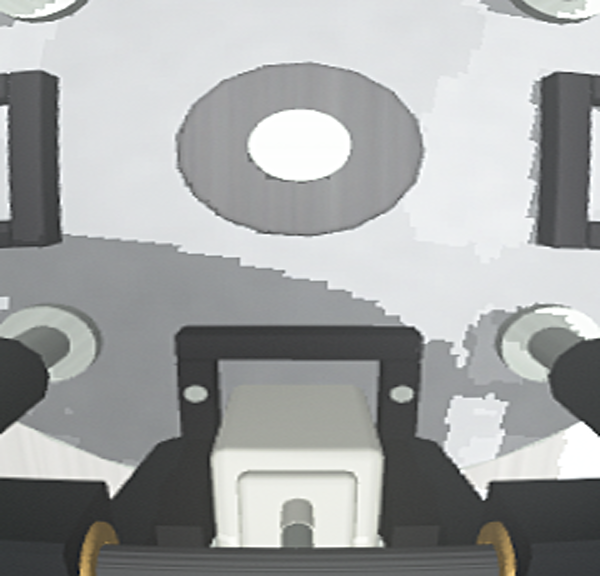

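Emit:
play_rows:
  rows:
    - [[0.2,0,0,0,0,0],[0.4,0,0,0,0,0],[0.6,0,0,0,0,0],[0.8,0,0,0,0,0],[0.9,0,0,0,0,0],[0.9,0,0,0,0,0]]

```text
time: 8.55
tcp_pos: [525.4, 46.1, 124.0]
tcp_rot: [0.647, 0.762, -0.0, -0.0]
wrist_force: [0.1, -0.1, -0.7]
grip_width: 0.337
```

```bash
python3 - <<'E'
from h import *
o=observe(); im=grab_frame('wrist')[:,:,::-1]
cv2.imwrite('pics/wrist8z.png',cv2.resize(im[0:320,200:440],None,fx=2.5,fy=1.8,interpolation=cv2.INTER_CUBIC))
print(o['tcp_pos'],o['wrist_force'],o['grip_width']*88.1,o['time'],w2fix(o['tcp_pos']))
print(w2fix(onz('wrist',(319.7,82.8),65.5,dict(o,tcp_pos=np.array([526.43646143,38.90602764,123.96769418])))))
E
```

```text
[525.43604314  46.05312167 124.0436328 ] [ 0.05061365 -0.13128253 -0.66810811] 29.715451350401164 8.55 [  0.37459744 -81.96333469]
[0.64639367 0.74290714]
```

View pics/wrist8z.png

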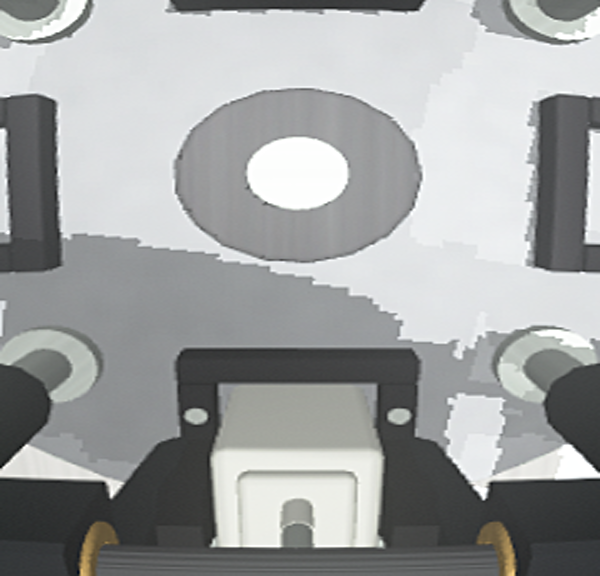

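Emit:
play_rows:
  rows:
    - [[0.1,0,0,0,0,0],[0.15,0,0,0,0,0],[0.2,0,0,0,0,0],[0.2,0,0,0,0,0]]

```text
time: 8.93
tcp_pos: [525.1, 48.0, 124.1]
tcp_rot: [0.647, 0.762, -0.0, -0.0]
wrist_force: [0.0, -0.7, -0.7]
grip_width: 0.343
```

Emit:
play_rows:
  rows:
    - [[0.1,0,0,0,0,0],[0.15,0,0,0,0,0],[0.2,0,0,0,0,0],[0.2,0,0,0,0,0]]

```text
time: 9.27
tcp_pos: [525.0, 49.4, 124.2]
tcp_rot: [0.647, 0.762, -0.0, 0.0]
wrist_force: [-0.2, -5.0, 0.5]
grip_width: 0.336
```

```bash
python3 - <<'E'
from h import *
o=observe(); im=grab_frame('wrist')[:,:,::-1]
cv2.imwrite('pics/wrist9z.png',cv2.resize(im[0:320,200:440],None,fx=2.5,fy=1.8,interpolation=cv2.INTER_CUBIC))
print(o['tcp_pos'],o['wrist_force'],o['grip_width']*88.1,o['time'],w2fix(o['tcp_pos']))
E
```

```text
[524.98622536  49.40470624 124.23533581] [-0.24343815 -5.00602371  0.53488426] 29.59254572084119 9.2667 [  0.4744449 -78.5831741]
```

View pics/wrist9z.png

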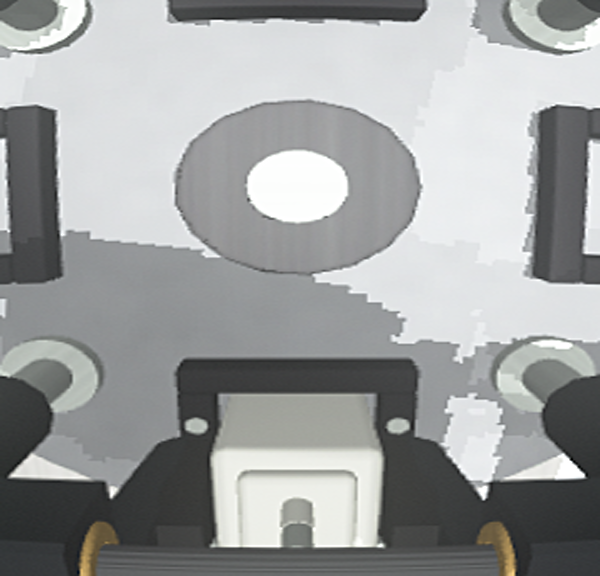

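The force rises to 5 N, so the charger is against the nest's back wall. I'll release it with a small opening.

Emit:
play_rows:
  rows:
    - [[0,0,0,0,0,0],[0,0,0,0,0,0],[0,0,0,0,0,0],[0,0,0,0,0,0],[0,0,0,0,0,0]]
  hand: 4.6

```text
time: 9.73
tcp_pos: [524.8, 50.2, 124.1]
tcp_rot: [0.647, 0.762, 0.0, -0.0]
wrist_force: [-0.7, -0.3, -0.4]
grip_width: 0.523
```

Emit:
play_rows:
  rows:
    - [[0,0,-1,0,0,0],[0,0,-3,0,0,0],[0,0,-6,0,0,0],[0,0,-9,0,0,0],[0,0,-12,0,0,0],[-2,0,-12,0,0,0],[-5,0,-12,0,0,0],[-6,0,-12,0,0,0],[-6,0,-12,0,0,0],[-6,0,-12,0,0,0]]

```text
time: 10.57
tcp_pos: [534.3, -9.2, 244.1]
tcp_rot: [0.648, 0.762, 0.0, -0.0]
wrist_force: [0.0, -0.0, 1.1]
grip_width: 0.523
```

```bash
python3 - <<'E'
from h import *
import pickle
o=observe(); im=grab_frame('wrist')[:,:,::-1];pickle.dump(o,open('o10.pkl','wb'))
cv2.imwrite('pics/wrist10.png',im)
cv2.imwrite('pics/wrist10z.png',cv2.resize(im[0:240,200:440],None,fx=2.5,fy=2.5,interpolation=cv2.INTER_CUBIC))
print(o['tcp_pos'],o['wrist_force'],o['grip_width']*88.1,o['time'],w2fix(o['tcp_pos']))
E
```

```text
[534.288552    -9.23349581 244.05931509] [ 0.0015166  -0.03256417  1.10112781] 46.037956386651686 10.5667 [   0.14103794 -137.95371276]
```

View pics/wrist10.png

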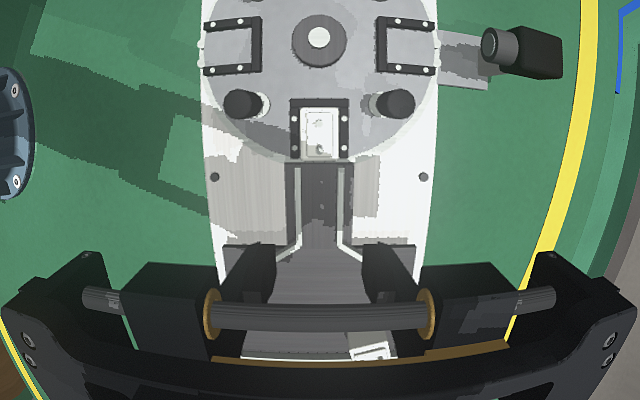

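View pics/wrist10z.png

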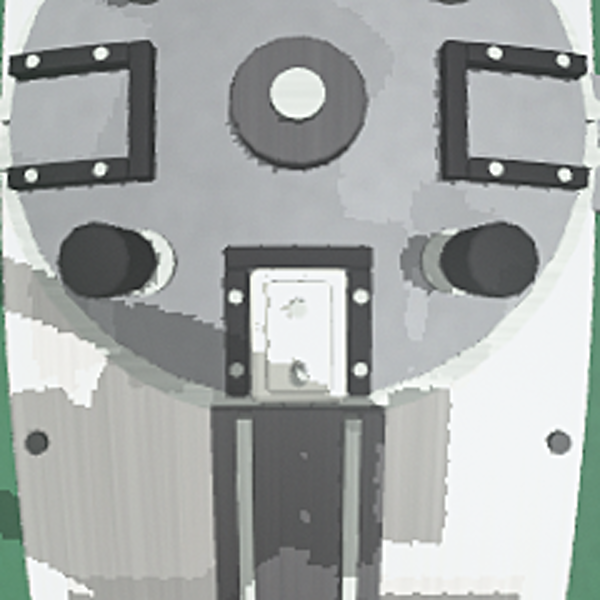

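```bash
python3 - <<'E'
from h import *
import pickle
o=pickle.load(open('o10.pkl','rb'))
g=lambda q,z:w2fix(onz('wrist',(q[0]/2.5+200-.3,q[1]/2.5-.3),z,o)).round(1)
print('hub',g((299,103),65.5))
C=[(250,268),(346,268),(347,399),(249,399)]
P=[g(q,90) for q in C];print(P,np.mean(P,0))
print('posts',g((95,260),114.5),g((495,260),114.5))
print('now',observe()['joint_positions'].round(2))
# post1 at axis+(-56.6,56.6)
print(row(*fix2w(-56,57.1),200,YAW+np.pi/2,o), row(*fix2w(-56,57.1),200,YAW,o),row(*fix2w(-56,57.1),200,YAW+np.pi,o))
E
```

```text
hub [ 0.9 -1.8]
[array([-14. , -58.1]), array([ 14.8, -58.2]), array([ 15.4, -98.5]), array([-14.8, -98.4])] [  0.35 -78.3 ]
posts [-55.2 -54.6] [ 54.3 -54.9]
now [-0.24  0.15  1.77  0.    1.23 -0.4 ]
[19.492, -5.645, 4.425, -0.0, -0.001, -0.002] [19.492, -5.645, 4.425, -0.001, -0.0, 1.569] [19.492, -5.645, 4.425, 0.0, -0.001, -1.572]
```

Emit:
play_rows:
  rows:
    - [[2,-0.6,0.4,0,0,0.124],[4,-1.2,0.8,0,0,0.248],[6,-1.8,1.2,0,0,0.372],[8,-2.4,1.6,0,0,0.496],[10,-3,2,0,0,0.62],[12,-3.6,2.4,0,0,0.744],[14,-4.2,2.8,0,0,0.868],[16,-4.8,3.2,0,0,0.992],[18,-5.4,3.6,0,0,1.116],[19.5,-5.64,4,0,0,1.24],[19.5,-5.64,4.4,0,0,1.364],[19.5,-5.64,4.4,0,0,1.488]]

```text
time: 11.62
tcp_pos: [445.4, 176.0, 199.0]
tcp_rot: [0.993, 0.121, -0.001, -0.0]
wrist_force: [0.0, -0.3, 0.2]
grip_width: 0.52
```

Emit:
play_rows:
  rows:
    - [[0,0,0,0,0,0.082],[0,0,0,0,0,0.082],[0,0,0,0,0,0.082]]

```text
time: 11.87
tcp_pos: [446.6, 174.8, 199.9]
tcp_rot: [0.996, 0.084, -0.0, -0.0]
wrist_force: [1.1, -0.1, -0.4]
grip_width: 0.519
```

```bash
python3 - <<'E'
from h import *
o=observe(); im=grab_frame('wrist')[:,:,::-1]
cv2.imwrite('pics/wrist11.png',im)
print(o['tcp_pos'],o['wrist_force'],o['grip_width']*88.1,o['time'],w2fix(o['tcp_pos']))
print(proj('wrist',[*fix2w(-56.4,57),114.5],o))
print(row(*fix2w(-56.4,57),140,YAW,o))
E
```

```text
[446.59958211 174.84540441 199.85604913] [ 1.13294286 -0.0568516  -0.35585903] 45.74995979179406 11.8667 [-56.52441466  57.91211741]
[321.86939759 242.68083853]
[0.017, 0.093, 5.986, -0.0, 0.001, 0.005]
```

View pics/wrist11.png

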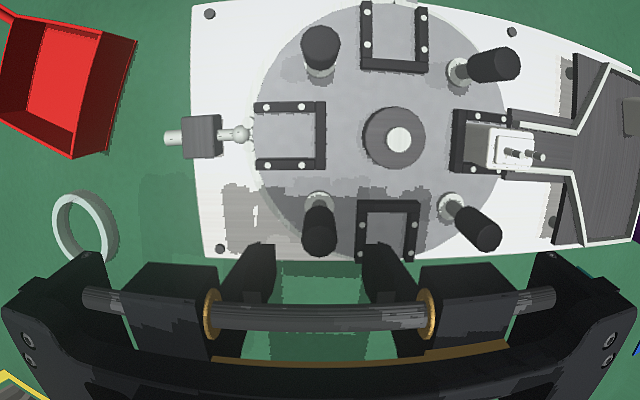

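Post 1's top is at (320,238), centred between the fingers. I'll descend and grip it.

Emit:
play_rows:
  rows:
    - [[0.1,0.05,1.5,0,0,0],[0.1,0.05,3.5,0,0,0],[0.1,0.05,5.3,0,0,0],[0.1,0.05,6,0,0,0],[0.1,0.05,6,0,0,0],[0.1,0.05,6,0,0,0]]

```text
time: 12.42
tcp_pos: [448.3, 173.8, 140.2]
tcp_rot: [0.997, 0.082, -0.0, -0.0]
wrist_force: [1.4, 0.6, 0.8]
grip_width: 0.523
```

Emit:
play_rows:
  rows:
    - [[0,0,0,0,0,0],[0,0,0,0,0,0],[0,0,0,0,0,0],[0,0,0,0,0,0],[0,0,0,0,0,0]]
  hand: 1.6
  newtons: 20

```text
time: 12.83
tcp_pos: [448.7, 174.6, 140.9]
tcp_rot: [0.997, 0.082, 0.001, -0.001]
wrist_force: [-0.8, 5.8, 1.1]
grip_width: 0.244
```

```bash
python3 - <<'E'
from h import *
o=observe(); im=grab_frame('wrist')[:,:,::-1]
cv2.imwrite('pics/wrist12.png',im)
print(o['tcp_pos'],o['wrist_force'],o['grip_width']*88.1,o['time'],w2fix(o['tcp_pos']))
E
```

```text
[448.68298422 174.64681975 140.85237506] [-0.83968528  5.75362562  1.06498004] 21.525606589819812 12.8333 [-54.5008245   57.37818569]
```

View pics/wrist12.png

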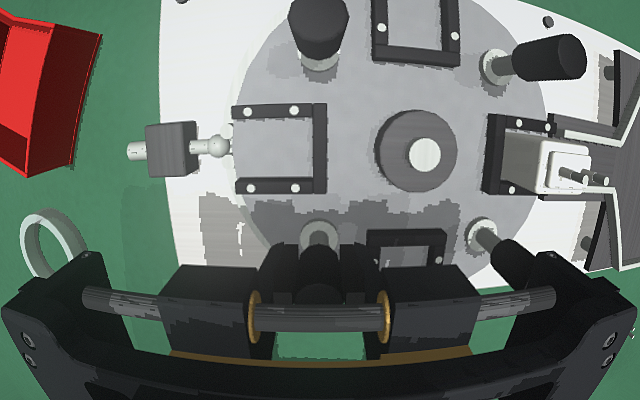

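```bash
python3 - <<'E'
import numpy as np
f=lambda t:8*np.array([np.cos(np.deg2rad(135+t))-np.cos(np.deg2rad(135)),-(np.sin(np.deg2rad(135+t))-np.sin(np.deg2rad(135)))])
for k in range(1,25): print(k*3.75,f(k*3.75).round(2),(f(k*3.75)-f(45)).round(2))
E
```

```text
3.75 [-0.36  0.38] [ 1.99 -5.27]
7.5 [-0.69  0.79] [ 1.65 -4.87]
11.25 [-0.99  1.21] [ 1.35 -4.44]
15.0 [-1.27  1.66] [ 1.07 -4.  ]
18.75 [-1.52  2.12] [ 0.83 -3.54]
22.5 [-1.73  2.6 ] [ 0.61 -3.06]
26.25 [-1.92  3.09] [ 0.42 -2.57]
30.0 [-2.07  3.59] [ 0.27 -2.07]
33.75 [-2.19  4.1 ] [ 0.15 -1.56]
37.5 [-2.27  4.61] [ 0.07 -1.04]
41.25 [-2.33  5.13] [ 0.02 -0.52]
45.0 [-2.34  5.66] [0. 0.]
48.75 [-2.33  6.18] [0.02 0.52]
52.5 [-2.27  6.7 ] [0.07 1.04]
56.25 [-2.19  7.22] [0.15 1.56]
60.0 [-2.07  7.73] [0.27 2.07]
63.75 [-1.92  8.23] [0.42 2.57]
67.5 [-1.73  8.72] [0.61 3.06]
71.25 [-1.52  9.2 ] [0.83 3.54]
75.0 [-1.27  9.66] [1.07 4.  ]
78.75 [-0.99 10.1 ] [1.35 4.44]
82.5 [-0.69 10.53] [1.65 4.87]
86.25 [-0.36 10.93] [1.99 5.27]
90.0 [-0.   11.31] [2.34 5.66]
```

Emit:
play_rows:
  rows:
    - [[-0.36,0.38,0,0,0,0],[-0.69,0.79,0,0,0,0],[-0.99,1.21,0,0,0,0],[-1.27,1.66,0,0,0,0],[-1.52,2.12,0,0,0,0],[-1.73,2.6,0,0,0,0],[-1.92,3.09,0,0,0,0],[-2.07,3.59,0,0,0,0],[-2.19,4.1,0,0,0,0],[-2.27,4.61,0,0,0,0],[-2.33,5.13,0,0,0,0],[-2.34,5.66,0,0,0,0]]

```text
time: 13.88
tcp_pos: [435.0, 113.7, 140.8]
tcp_rot: [0.997, 0.082, 0.001, -0.0]
wrist_force: [0.5, 1.5, 6.1]
grip_width: 0.239
```

```bash
python3 - <<'E'
from h import *
o=observe(); im=grab_frame('wrist')[:,:,::-1]
cv2.imwrite('pics/wrist13.png',im)
print(o['tcp_pos'],o['wrist_force'],o['grip_width']*88.1,o['time'],w2fix(o['tcp_pos']))
E
```

```text
[435.01800267 113.66624745 140.77512315] [0.52716006 1.47575941 6.11485014] 21.030982808920683 13.8833 [-77.87730263  -0.577851  ]
```

View pics/wrist13.png

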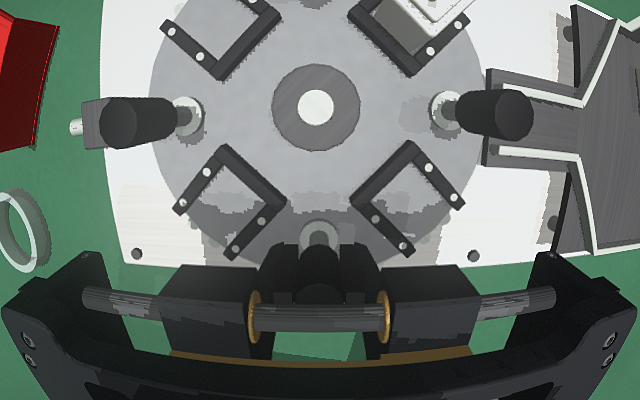

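The dial is halfway round and the charger is riding in its nest, so I'll finish the arc.

Emit:
play_rows:
  rows:
    - [[0.02,0.52,0,0,0,0],[0.07,1.04,0,0,0,0],[0.15,1.56,0,0,0,0],[0.27,2.07,0,0,0,0],[0.42,2.57,0,0,0,0],[0.61,3.06,0,0,0,0],[0.83,3.54,0,0,0,0],[1.07,4,0,0,0,0],[1.35,4.44,0,0,0,0],[1.65,4.87,0,0,0,0],[1.99,5.27,0,0,0,0],[2.34,5.66,0,0,0,0]]

```text
time: 14.93
tcp_pos: [467.9, 62.3, 140.7]
tcp_rot: [0.997, 0.082, 0.001, -0.001]
wrist_force: [-1.7, 14.4, 11.1]
grip_width: 0.24
```

Emit:
play_rows:
  rows:
    - [[0,0,0,0,0,0],[0,0,0,0,0,0],[0,0,0,0,0,0]]

```text
time: 15.18
tcp_pos: [467.5, 62.7, 140.8]
tcp_rot: [0.997, 0.081, 0.001, -0.001]
wrist_force: [0.7, 8.4, 8.9]
grip_width: 0.242
```

```bash
python3 - <<'E'
from h import *
o=observe(); im=grab_frame('wrist')[:,:,::-1]
cv2.imwrite('pics/wrist14.png',im)
print(o['tcp_pos'],o['wrist_force'],o['grip_width']*88.1,o['time'],w2fix(o['tcp_pos']))
E
```

```text
[467.45095832  62.74714483 140.76008252] [0.71341816 8.43762863 8.86685437] 21.361533829760006 15.1833 [-54.13424727 -56.08387722]
```

View pics/wrist14.png

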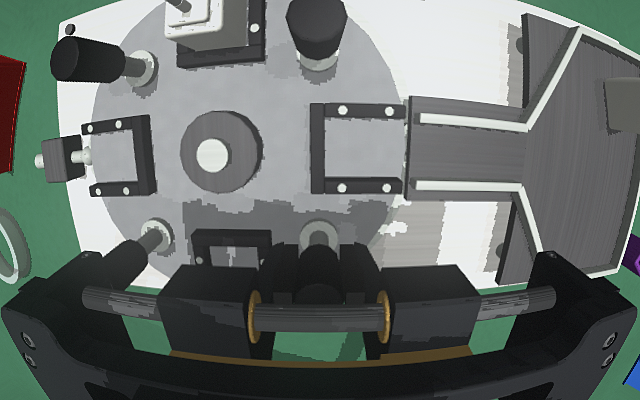

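Emit:
play_rows:
  rows:
    - [[0,0,0,0,0,0],[0,0,0,0,0,0],[0,0,0,0,0,0],[0,0,0,0,0,0],[0,0,0,0,0,0]]
  hand: 4.6

```text
time: 15.65
tcp_pos: [466.5, 61.7, 139.8]
tcp_rot: [0.997, 0.082, -0.0, 0.0]
wrist_force: [0.3, 0.8, -0.2]
grip_width: 0.52
```

Emit:
play_rows:
  rows:
    - [[0,0,-2,0,0,0],[0,0,-5,0,0,0],[0,0,-9,0,0,0],[0,0,-12,0,0,0],[-3,0,-14,0,0,0],[-6,0,-14,0,0,0],[-6,0,-14,0,0,0],[-6,0,-14,0,0,0],[-6,0,-14,0,0,0]]

```text
time: 16.4
tcp_pos: [408.0, 52.1, 280.1]
tcp_rot: [0.997, 0.082, 0.0, 0.0]
wrist_force: [0.4, -0.9, -0.1]
grip_width: 0.527
```

```bash
python3 - <<'E'
from h import *
import pickle
o=observe(); im=grab_frame('wrist')[:,:,::-1];pickle.dump(o,open('o15.pkl','wb'))
cv2.imwrite('pics/wrist15.png',im)
cv2.imwrite('pics/wrist15z.png',cv2.resize(im[0:240,160:480],None,fx=2.4,fy=2.4,interpolation=cv2.INTER_CUBIC))
print(o['tcp_pos'],o['wrist_force'],o['grip_width']*88.1,o['time'],w2fix(o['tcp_pos']))
E
```

```text
[408.02476473  52.05326501 280.10422622] [ 0.36535719 -0.85531891 -0.07662057] 46.393631642296974 16.4 [-114.50808283  -56.99575987]
```

View pics/wrist15z.png

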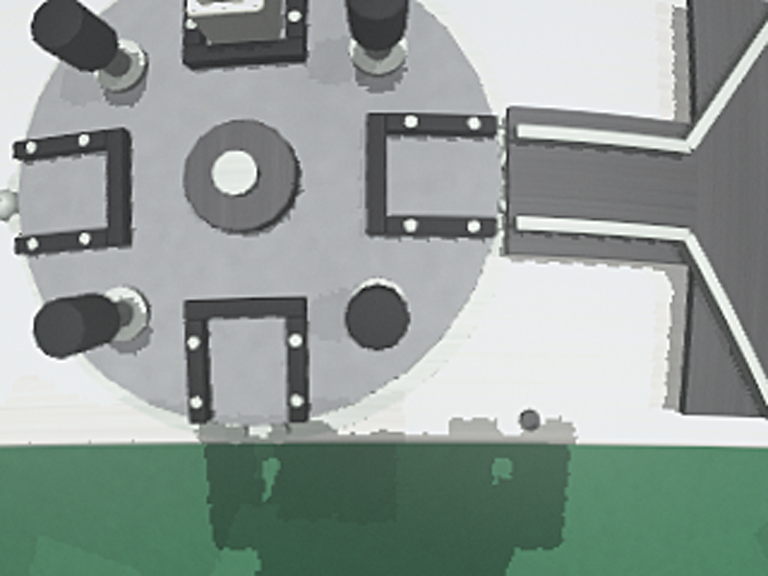

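```bash
python3 - <<'E'
from h import *
import pickle
o=pickle.load(open('o15.pkl','rb'))
g=lambda q,z:w2fix(onz('wrist',(q[0]/2.4+160-.3,q[1]/2.4-.3),z,o))
L=[g(q,51.5) for q in [(411,121),(474,123),(411,225),(474,226),(296,340),(297,401),(193,342),(196,401)]]
for a,b in((0,1),(2,3),(4,5),(6,7)):
    d=L[b]-L[a];print(L[a].round(1),L[b].round(1),np.rad2deg(np.arctan2(d[1],d[0])).round(1))
cv2.imwrite('pics/top15.png',cv2.resize(grab_frame('top')[100:250,190:390,::-1],None,fx=4,fy=4,interpolation=cv2.INTER_CUBIC))
E
```

```text
[ 22.3 -68.3] [ 22.1 -94.2] -90.4
[-21.8 -68.3] [-21.7 -94.3] -89.9
[-69.7 -20.4] [-95.8 -20.3] 179.6
[-69.4  24. ] [-95.1  24. ] -179.9
```

View pics/top15.png

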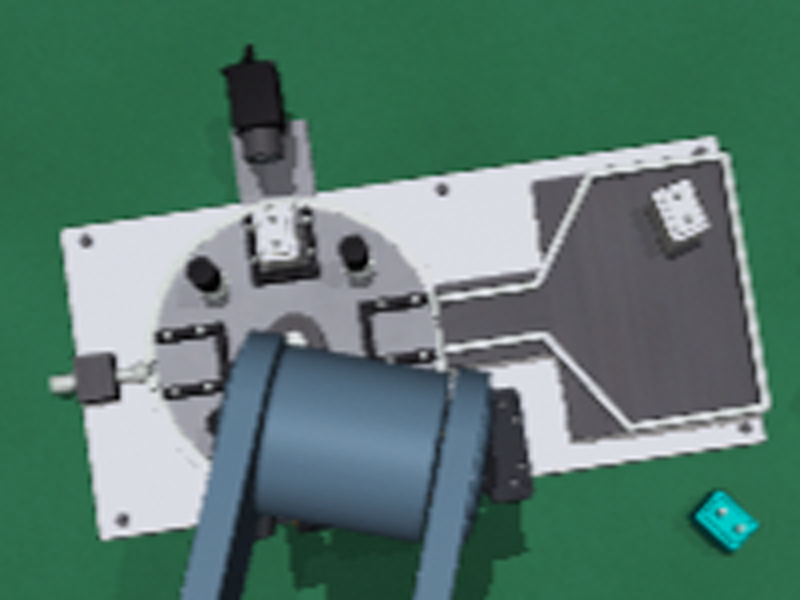

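```bash
python3 - <<'E'
from h import *
print(w2fix(onz('top',(190+276/4-.4,100+232/4-.4),96)), 'hub',w2fix(onz('top',(263.3,185.8),65.5)))
print(row(*fix2w(54.1,-303.2),200,YAW+np.deg2rad(15.7)))
E
```

```text
[80.26075805  0.29868914] hub [-1.79665589  0.34930711]
[16.825, 24.637, 7.966, -0.0, 0.0, -0.273]
```

The dial nests sit within 0.4° of square. Charger 1 is 82 mm from the hub towards the camera (81 mm nominal). Now for charger 2.

Emit:
play_rows:
  rows:
    - [[2.3,3.3,1,0,0,-0.04],[4.5,6.6,2,0,0,-0.08],[6.8,9.9,3,0,0,-0.12],[9,13.2,4,0,0,-0.16],[11.3,16.5,5,0,0,-0.2],[13.6,19.8,6,0,0,-0.24],[15.5,22.7,7,0,0,-0.273],[16.82,24.64,7.97,0,0,-0.273],[16.82,24.64,7.97,0,0,-0.273],[16.82,24.64,7.97,0,0,-0.273],[16.82,24.64,7.97,0,0,-0.273]]
  hand: 8.8

```text
time: 17.42
tcp_pos: [613.4, -162.8, 199.3]
tcp_rot: [0.976, 0.217, -0.001, -0.001]
wrist_force: [0.9, 0.4, -0.7]
grip_width: 0.997
```

```bash
python3 - <<'E'
from h import *
o=observe(); im=grab_frame('wrist')[:,:,::-1]
cv2.imwrite('pics/wrist16.png',im)
print(o['tcp_pos'],o['wrist_force'],o['grip_width']*88.1,o['time'],w2fix(o['tcp_pos']))
print(proj('wrist',[*fix2w(54.1,-303.2),90],o))
print(row(*fix2w(54.1,-303.2),124,YAW+np.deg2rad(15.7),o))
E
```

```text
[ 613.40759447 -162.81290587  199.26066926] [ 0.93533285  0.44018567 -0.67870558] 87.87967240584065 17.4167 [  53.29782521 -302.33380293]
[321.96184795 227.24743802]
[0.063, 0.12, 7.526, -0.002, 0.001, -0.0]
```

View pics/wrist16.png

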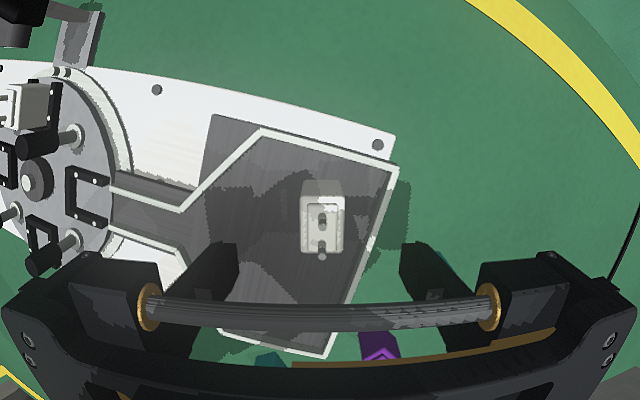

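Emit:
play_rows:
  rows:
    - [[0.05,0.12,2,0,0,0],[0.05,0.12,4,0,0,0],[0.05,0.12,6,0,0,0],[0.05,0.12,7.2,0,0,0],[0.05,0.12,7.53,0,0,0],[0.05,0.12,7.53,0,0,0],[0.05,0.12,7.53,0,0,0]]

```text
time: 18.05
tcp_pos: [615.2, -164.2, 126.3]
tcp_rot: [0.976, 0.217, 0.001, 0.0]
wrist_force: [0.3, -1.1, 0.1]
grip_width: 1.0
```

Emit:
play_rows:
  rows:
    - [[0,0,0,0,0,0],[0,0,0,0,0,0],[0,0,0,0,0,0],[0,0,0,0,0,0],[0,0,0,0,0,0],[0,0,0,0,0,0],[0,0,0,0,0,0],[0,0,0,0,0,0],[0,0,0,0,0,0],[0,0,0,0,0,0],[0,0,0,0,0,0]]
  hand: 2.5
  newtons: 8

```text
time: 18.97
tcp_pos: [614.7, -164.3, 125.0]
tcp_rot: [0.976, 0.217, -0.0, -0.0]
wrist_force: [-0.3, -0.7, -0.9]
grip_width: 0.342
```

```bash
python3 - <<'E'
from h import *
o=observe()
print(o['tcp_pos'],o['wrist_force'],o['grip_width']*88.1,o['time'],w2fix(o['tcp_pos']))
print(row(*fix2w(0.2,-262),124,YAW+np.pi/2,o))
E
```

```text
[ 614.66889336 -164.34434692  125.02334655] [-0.26195175 -0.74560597 -0.87415071] 30.119760244252955 18.9667 [  54.29398066 -304.04957124]
[-4.071, -5.511, 0.103, -0.0, 0.0, -1.297]
```

Emit:
play_rows:
  rows:
    - [[-0.4,-0.5,0,0,0,-0.08],[-0.8,-1,0,0,0,-0.2],[-1.2,-1.5,0,0,0,-0.32],[-1.6,-2.1,0,0,0,-0.44],[-2,-2.7,0,0,0,-0.56],[-2.4,-3.3,0,0,0,-0.68],[-2.8,-3.9,0,0,0,-0.8],[-3.2,-4.4,0,0,0,-0.92],[-3.6,-4.9,0,0,0,-1.04],[-3.9,-5.3,0,0,0,-1.16],[-4.07,-5.51,0,0,0,-1.25],[-4.07,-5.51,0,0,0,-1.297]]

```text
time: 19.97
tcp_pos: [554.0, -131.3, 125.1]
tcp_rot: [0.645, 0.764, -0.0, -0.0]
wrist_force: [0.2, 0.0, -1.1]
grip_width: 0.341
```

Emit:
play_rows:
  rows:
    - [[0,0,0,0,0,0],[0,0,0,0,0,0]]

```text
time: 20.13
tcp_pos: [554.5, -131.6, 125.1]
tcp_rot: [0.648, 0.762, -0.0, -0.0]
wrist_force: [0.1, -0.5, -1.1]
grip_width: 0.343
```

```bash
python3 - <<'E'
from h import *
o=observe(); im=grab_frame('wrist')[:,:,::-1]
cv2.imwrite('pics/wrist17z.png',cv2.resize(im[0:320,200:440],None,fx=2.5,fy=1.8,interpolation=cv2.INTER_CUBIC))
print(o['tcp_pos'],o['wrist_force'],o['grip_width']*88.1,o['time'],w2fix(o['tcp_pos']))
print(row(*fix2w(0.2,-195),124.5,YAW+np.pi/2,o))
E
```

```text
[ 554.47983556 -131.59343998  125.07505849] [ 0.05825668 -0.45288697 -1.07706198] 30.209172658366224 20.1333 [ 2.15166315e-01 -2.61968383e+02]
[6.697, -0.012, 0.058, -0.0, -0.0, -0.002]
```

View pics/wrist17z.png

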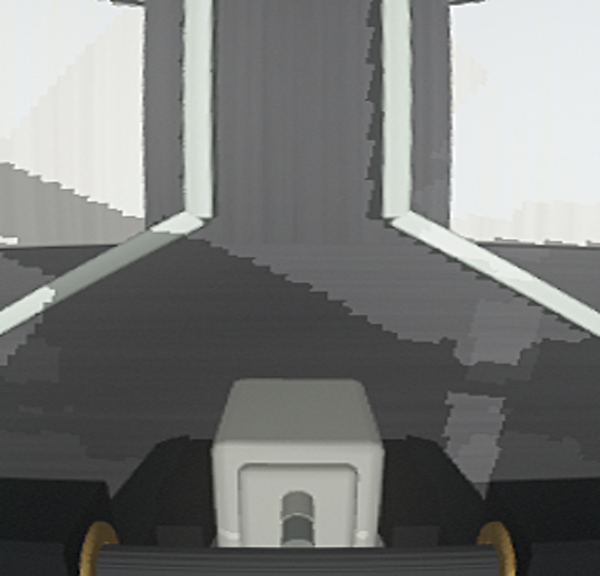

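Emit:
play_rows:
  rows:
    - [[1.2,0,0,0,0,0],[2.4,0,0,0,0,0],[3.6,0,0,0,0,0],[4.8,0,0,0,0,0],[6,0,0,0,0,0],[7.2,0,0,0,0,0],[8.4,0,0,0,0,0],[8.4,0,0,0,0,0]]

```text
time: 20.85
tcp_pos: [540.4, -46.2, 125.1]
tcp_rot: [0.646, 0.763, 0.0, -0.0]
wrist_force: [0.2, -1.3, 0.0]
grip_width: 0.338
```

```bash
python3 - <<'E'
from h import *
o=observe()
print(o['tcp_pos'],o['wrist_force'],o['grip_width']*88.1,o['time'],w2fix(o['tcp_pos']))
print(row(*fix2w(0.3,-91),124.5,YAW+np.pi/2,o))
E
```

```text
[540.37655391 -46.23584044 125.0684313 ] [ 0.19413997 -1.31272709  0.04069093] 29.771587259109143 20.85 [ 1.45735301e-01 -1.75453543e+02]
[8.445, 0.033, 0.063, -0.0, -0.001, 0.002]
```

Emit:
play_rows:
  rows:
    - [[1.2,0.02,0,0,0,0],[2.4,0.02,0,0,0,0],[3.6,0.02,0,0,0,0],[4.8,0.02,0,0,0,0],[6,0.02,0,0,0,0],[7.2,0.02,0,0,0,0],[8.4,0.02,0,0,0,0],[8.4,0.02,0,0,0,0],[8.4,0.02,0,0,0,0]]

```text
time: 21.6
tcp_pos: [527.3, 35.0, 125.1]
tcp_rot: [0.647, 0.763, -0.0, 0.0]
wrist_force: [0.9, -0.4, -0.0]
grip_width: 0.341
```

Emit:
play_rows:
  rows:
    - [[0.2,0,0,0,0,0],[0.4,0,0,0,0,0],[0.6,0,0,0,0,0],[0.7,0,0,0,0,0],[0.7,0,0,0,0,0]]

```text
time: 22.02
tcp_pos: [526.3, 41.0, 125.1]
tcp_rot: [0.647, 0.762, -0.0, -0.0]
wrist_force: [-0.1, -0.3, -0.7]
grip_width: 0.341
```

```bash
python3 - <<'E'
from h import *
o=observe(); im=grab_frame('wrist')[:,:,::-1]
cv2.imwrite('pics/wrist18z.png',cv2.resize(im[0:320,200:440],None,fx=2.5,fy=1.8,interpolation=cv2.INTER_CUBIC))
print(o['tcp_pos'],o['wrist_force'],o['grip_width']*88.1,o['time'],w2fix(o['tcp_pos']))
E
```

```text
[526.30284903  40.99970406 125.05841116] [-0.14198118 -0.28936433 -0.73650864] 30.055736160050156 22.0167 [  0.41013675 -87.09043124]
```

View pics/wrist18z.png

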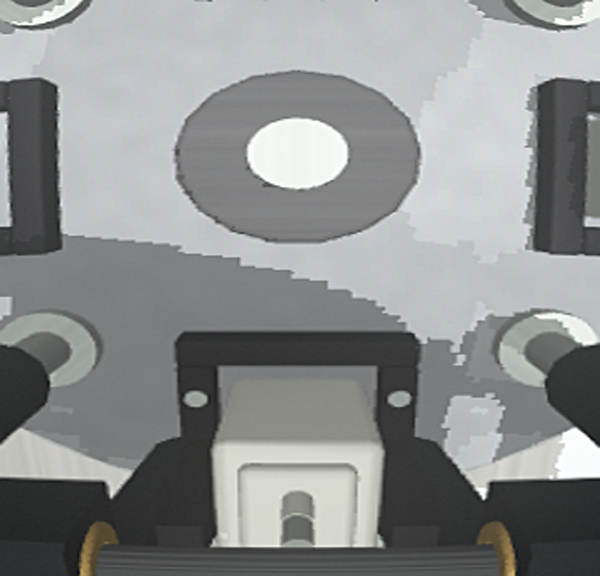

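Emit:
play_rows:
  rows:
    - [[0.15,0,0,0,0,0],[0.3,0,0,0,0,0],[0.45,0,0,0,0,0],[0.5,0,0,0,0,0],[0.5,0,0,0,0,0]]

```text
time: 22.48
tcp_pos: [525.4, 46.2, 125.1]
tcp_rot: [0.647, 0.762, -0.0, -0.0]
wrist_force: [-0.1, -0.2, -1.8]
grip_width: 0.34
```

Emit:
play_rows:
  rows:
    - [[0.1,0,0,0,0,0],[0.15,0,0,0,0,0],[0.2,0,0,0,0,0],[0.2,0,0,0,0,0]]

```text
time: 22.82
tcp_pos: [525.2, 47.8, 125.1]
tcp_rot: [0.647, 0.762, -0.0, 0.0]
wrist_force: [0.1, -1.4, -1.1]
grip_width: 0.337
```

Emit:
play_rows:
  rows:
    - [[0.1,0,0,0,0,0],[0.15,0,0,0,0,0],[0.15,0,0,0,0,0]]

```text
time: 23.07
tcp_pos: [525.2, 48.6, 125.5]
tcp_rot: [0.647, 0.762, -0.001, 0.001]
wrist_force: [-1.0, -5.3, 0.8]
grip_width: 0.344
```

```bash
python3 - <<'E'
from h import *
o=observe(); im=grab_frame('wrist')[:,:,::-1]
cv2.imwrite('pics/wrist19z.png',cv2.resize(im[0:320,200:440],None,fx=2.5,fy=1.8,interpolation=cv2.INTER_CUBIC))
print(o['tcp_pos'],o['wrist_force'],o['grip_width']*88.1,o['time'],w2fix(o['tcp_pos']))
E
```

```text
[525.21821056  48.60970752 125.45882072] [-1.01897533 -5.25049347  0.77732092] 30.289109481188415 23.0667 [  0.57438948 -79.40527579]
```

View pics/wrist19z.png

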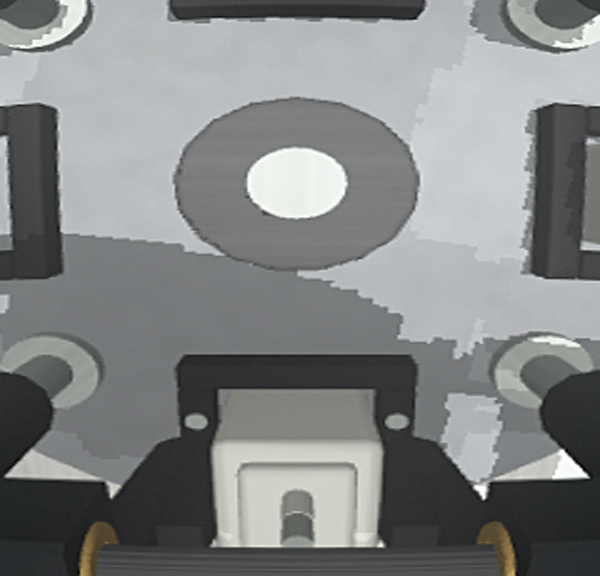

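Charger 2 is home against the back wall with the same 5 N. I'll release it, lift and check.

Emit:
play_rows:
  rows:
    - [[0,0,0,0,0,0],[0,0,0,0,0,0],[0,0,0,0,0,0],[0,0,0,0,0,0],[0,0,0,0,0,0]]
  hand: 4.6

```text
time: 23.53
tcp_pos: [524.9, 49.7, 125.1]
tcp_rot: [0.647, 0.762, 0.0, -0.0]
wrist_force: [0.7, 0.8, -0.2]
grip_width: 0.523
```

Emit:
play_rows:
  rows:
    - [[0,0,-1,0,0,0],[0,0,-3,0,0,0],[0,0,-6,0,0,0],[0,0,-9,0,0,0],[0,0,-12,0,0,0],[-2,0,-14,0,0,0],[-5,0,-16,0,0,0],[-9,0,-16,0,0,0],[-11,0,-16,0,0,0],[-11,0,-16,0,0,0],[-11,0,-16,0,0,0]]

```text
time: 24.45
tcp_pos: [542.7, -59.7, 285.6]
tcp_rot: [0.648, 0.762, 0.0, -0.0]
wrist_force: [0.8, 0.1, -0.2]
grip_width: 0.524
```

```bash
python3 - <<'E'
from h import *
import pickle
o=observe(); im=grab_frame('wrist')[:,:,::-1];pickle.dump(o,open('o20.pkl','wb'))
cv2.imwrite('pics/wrist20z.png',cv2.resize(im[0:240,180:460],None,fx=2.5,fy=2.5,interpolation=cv2.INTER_CUBIC))
cv2.imwrite('pics/top20.png',cv2.resize(grab_frame('top')[100:250,110:390,::-1],None,fx=2.8,fy=2.8,interpolation=cv2.INTER_CUBIC))
cv2.imwrite('pics/scene20.png',cv2.resize(grab_frame('scene')[110:310,230:470,::-1],None,fx=3,fy=3,interpolation=cv2.INTER_CUBIC))
print(o['tcp_pos'],o['wrist_force'],o['grip_width']*88.1,o['time'],w2fix(o['tcp_pos']))
E
```

```text
[542.68534066 -59.73970889 285.61287162] [ 0.78129476  0.1147914  -0.19081996] 46.17121768086932 24.45 [   0.23329031 -189.15307906]
```

View pics/wrist20z.png

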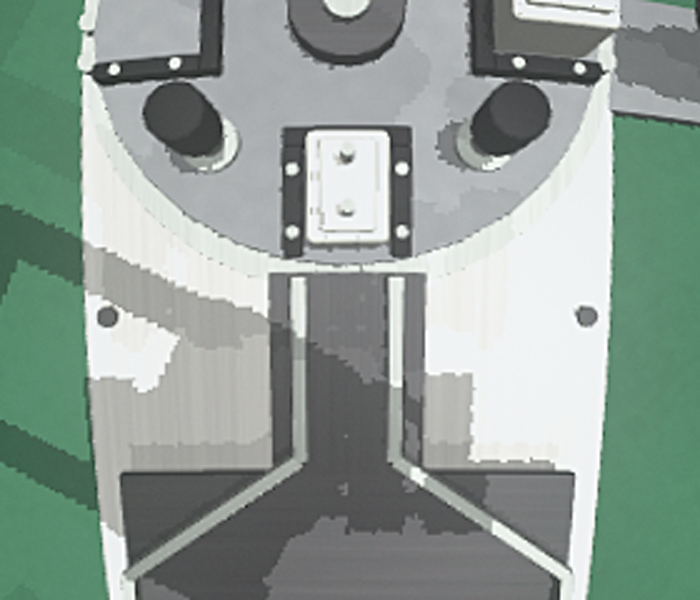

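View pics/scene20.png

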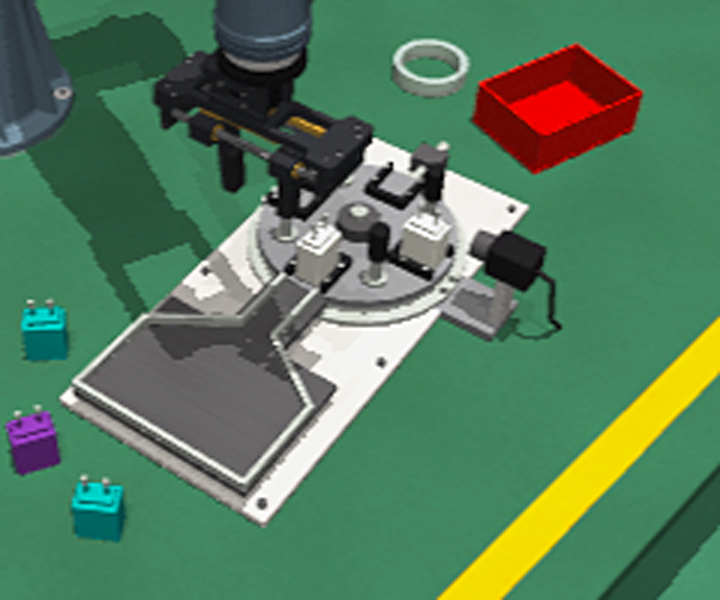

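View pics/top20.png

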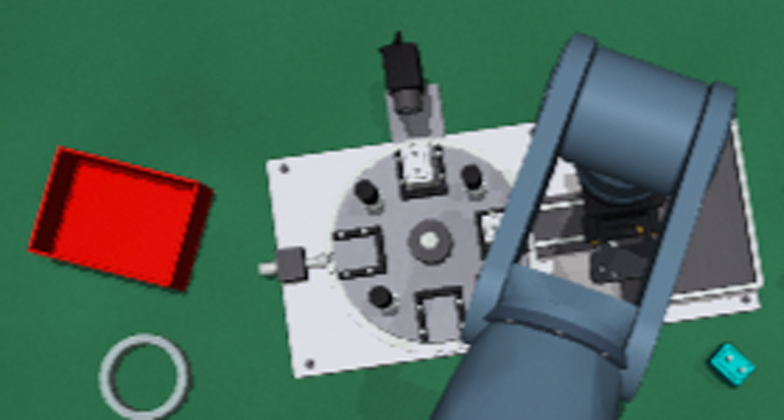

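```bash
python3 - <<'E'
from h import *
import pickle
o=pickle.load(open('o20.pkl','rb'))
g=lambda q,z:w2fix(onz('wrist',(q[0]/2.5+180-.3,q[1]/2.5-.3),z,o))
P=[g(q,90) for q in [(307,130),(389,130),(387,247),(308,245)]];print(np.round(P,1),np.mean(P,0).round(1))
D=[g(q,51.5) for q in [(292,169),(292,231),(402,169),(402,231)]];print(np.round(D,1))
b=(P[0]+P[1]);print('nest mid dots',np.mean(D,0))
print(w2fix(onz('top',(258.9,157.8),96)),observe()['qd'].round(3))
E
```

```text
[[ -13.5  -59.2]
 [  15.2  -59.3]
 [  14.4 -101.8]
 [ -13.3 -100.9]] [  0.7 -80.3]
[[-21.4 -68.2]
 [-21.6 -93.7]
 [ 22.4 -68.3]
 [ 22.4 -93.9]]
nest mid dots [  0.45842582 -81.01704397]
[79.53247707 -0.50378911] [ 0.009  0.001  0.001 -0.002 -0.004 -0.003]
```

Charger 2 measures 80.3 mm out (81 nominal) and 0.2 mm off the nest's mid-line, with the dial square on its stop. Handing in.

```bash
python3 -c "
from station import *
print(job_done())"
```

```text
the job is handed in; nothing more can be done
None
```

I loaded both chargers and turned the dial one stop counter-clockwise, then handed the job in about 24.6 s into the run; the hand-in reported no verdict.

- **First charger:** I slid it, gripped and never lifted, along the lane until it pressed against the nest's back wall with about 5 N. I then gripped post 1 and carried it through a 90° arc into the next stop and let go.
- **Second charger:** I slid it home the same way, against the back wall with about 5 N, then released it and lifted the gripper clear.

Last checks:

| Check | Measured | Should be |
|---|---|---|
| Charger at the lane | 80.3 mm from the axis, 0.2 mm off the nest's mid-line | 81 mm |
| Charger at the camera, by top view | about 81 to 82 mm from the hub | 81 mm |
| Dial | square to the fixture within about 0.5° | within 1.7° (0.03 rad) |

- **Bystanders and release:** The bin and tape roll look unmoved. The screwdriver was outside my last cropped views, and the arm never came near it. The wrist force was near zero once the gripper was clear.
- **Disagreements:** The top and wrist cameras differ by 2 to 4 mm on where the fixture sits sideways. I used the wrist view, which matched the finger positions. An early wrist reading put the first charger 2 to 3 mm closer to the axis than it can physically be. I treated that as calibration error, because the posts in the same picture were off by about 2 mm the same way.

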